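Make up the service kit

TASK

Make up the service kit: give the caddy exactly one screw jar of each of the three sizes, each in its own pocket, leaving jars already there in place, and stand every jar left over upright in the rack, one to the middle of each place, from the left-hand end with no empty place between. Also turn the double-ended blade end for end in the caddy's rest, so that it lies in both notches with its cross point sticking out at the open end. Leave the tools and the cell on the bench alone.

Things in the scene. Friction and masses are not known exactly. Their poses are not given: they have to be found in the camera images.
- wide_1: wide jar: upright clear screw jar with a red lid, 52 mm in diameter (lid and body alike), 56 mm tall with the lid (52 mm of it firm to grip), about 80 g; origin at the centre of its underside, z up. Starts loose on the bench.
- wide_2: wide jar: upright clear screw jar with a red lid, 52 mm in diameter (lid and body alike), 56 mm tall with the lid (52 mm of it firm to grip), about 80 g; origin at the centre of its underside, z up. A second one of the kind of wide_1, interchangeable with it, loose on the bench; may be absent.
- wide_kept: wide jar: upright clear screw jar with a red lid, 52 mm in diameter (lid and body alike), 56 mm tall with the lid (52 mm of it firm to grip), about 80 g; origin at the centre of its underside, z up. Already in one of the caddy's pockets at the start, and stays there; may be absent.
- middle_1: middle jar: upright clear screw jar with a pale grey lid, 44 mm in diameter (lid and body alike), 52 mm tall with the lid (47 mm of it firm to grip), about 80 g; origin at the centre of its underside, z up. Starts loose on the bench.
- middle_2: middle jar: upright clear screw jar with a pale grey lid, 44 mm in diameter (lid and body alike), 52 mm tall with the lid (47 mm of it firm to grip), about 80 g; origin at the centre of its underside, z up. A second one of the kind of middle_1, interchangeable with it, loose on the bench; may be absent.
- middle_kept: middle jar: upright clear screw jar with a pale grey lid, 44 mm in diameter (lid and body alike), 52 mm tall with the lid (47 mm of it firm to grip), about 80 g; origin at the centre of its underside, z up. Already in one of the caddy's pockets at the start, and stays there; may be absent.
- slim_1: slim jar: upright clear screw jar with a black lid, 38 mm in diameter (lid and body alike), 66 mm tall with the lid (62 mm of it firm to grip), about 80 g; origin at the centre of its underside, z up. Starts loose on the bench.
- slim_2: slim jar: upright clear screw jar with a black lid, 38 mm in diameter (lid and body alike), 66 mm tall with the lid (62 mm of it firm to grip), about 80 g; origin at the centre of its underside, z up. A second one of the kind of slim_1, interchangeable with it, loose on the bench; may be absent.
- slim_kept: slim jar: upright clear screw jar with a black lid, 38 mm in diameter (lid and body alike), 66 mm tall with the lid (62 mm of it firm to grip), about 80 g; origin at the centre of its underside, z up. Already in one of the caddy's pockets at the start, and stays there; may be absent.
- caddy: fixed grey kit caddy, 160 (its x) by 202 mm (y), at the left or right, turned about -90 degrees (its y points away from the robot); origin under its middle at bench level, z up. Three square pockets, 62 mm inside, one jar each, centred at caddy x = 45 mm, y = 66, 0, -66 mm; floors at z = 4 mm, walls 4 mm thick, tops at z = 28 mm. The blade rest runs along its -x side
- rest (a point): middle of the caddy's blade rest, on the axis of a lying blade (caddy x -60, y 0, z 32 mm; axes as the caddy's). Two V notches at y = 39 and -39 mm, each 14 mm thick, 40 mm wide at the top, tops 14 mm above this point; 64 mm free between for fingers. Closed by a plate 46 mm high at y = 70 mm; the open end, where a tip sticks out, is -y (towards the robot)
- rack: fixed low rack for spare jars at the back, 80 (its x, away from the robot) by 336 mm (y); origin under its middle at bench level. Board top z = 4 mm; five places 63 mm wide at x = 0, y = 132 (left-hand end seen from the robot), 66, 0, -66, -132 mm, parted by upright fins 3 mm thick along x with tops at z = 28 mm; open in front and behind
- blade: double-ended steel screwdriver blade, 130 mm long, 70 g: round shaft 9 mm thick, in its middle a dark ribbed collar 14 mm thick, 34 mm long, to grip; origin at the middle of its axis, x axis along it towards the flat tip. Lies loose in the caddy's rest, flat tip outward at the start; may roll about its axis; lifts straight up out of the notches
- flat_tip (a point): the blade's flat tip, a spade 14 mm wide and 3 mm thick, 65 mm from the blade's middle
- cross_tip (a point): the blade's cross point, a cone tapering to a point, 65 mm from the blade's middle on the other side
- cell: bystander: green round battery cell, 50 mm long, 14 mm thick, lying on the bench in front of the rack
- cutters: bystander: small cutters with red handles, 144 x 50 x 12 mm, lying near the front edge of the bench
- screwdriver: bystander: yellow screwdriver, 151 mm long, 22 mm thick, lying near the front edge of the bench
Mind the look-alikes: they are no part of the job. What is shaped like the wide_1 but turquoise is not meant. What is shaped like the wide_2 but orange is not meant.

How it is judged:
At the end, for the whole second after the job is handed in: One jar of each size upright in the caddy, one to a pocket; the rest upright in the rack, within 12 mm of the middle line of its board, one to a place, from the left without gap; cross point outward, blade in both notches (12 mm lengthwise, 6 mm sideways and in height); all released, at rest (((x of wide_1 in the frame of caddy between 0.027 and 0.063 m and y of wide_1 in the frame of caddy between -0.085 and 0.085 m and z of wide_1 in the frame of caddy between -0.004 and 0.01 m and angle between wide_1's own z axis and vertical below 0.15 rad) or (x of wide_2 in the frame of caddy between 0.027 and 0.063 m and y of wide_2 in the frame of caddy between -0.085 and 0.085 m and z of wide_2 in the frame of caddy between -0.004 and 0.01 m and angle between wide_2's own z axis and vertical below 0.15 rad) or (x of wide_kept in the frame of caddy between 0.027 and 0.063 m and y of wide_kept in the frame of caddy between -0.085 and 0.085 m and z of wide_kept in the frame of caddy between -0.004 and 0.01 m and angle between wide_kept's own z axis and vertical below 0.15 rad)) and ((x of middle_1 in the frame of caddy between 0.027 and 0.063 m and y of middle_1 in the frame of caddy between -0.085 and 0.085 m and z of middle_1 in the frame of caddy between -0.004 and 0.01 m and angle between middle_1's own z axis and vertical below 0.15 rad) or (x of middle_2 in the frame of caddy between 0.027 and 0.063 m and y of middle_2 in the frame of caddy between -0.085 and 0.085 m and z of middle_2 in the frame of caddy between -0.004 and 0.01 m and angle between middle_2's own z axis and vertical below 0.15 rad) or (x of middle_kept in the frame of caddy between 0.027 and 0.063 m and y of middle_kept in the frame of caddy between -0.085 and 0.085 m and z of middle_kept in the frame of caddy between -0.004 and 0.01 m and angle between middle_kept's own z axis and vertical below 0.15 rad)) and ((x of slim_1 in the frame of caddy between 0.027 and 0.063 m and y of slim_1 in the frame of caddy between -0.085 and 0.085 m and z of slim_1 in the frame of caddy between -0.004 and 0.01 m and angle between slim_1's own z axis and vertical below 0.15 rad) or (x of slim_2 in the frame of caddy between 0.027 and 0.063 m and y of slim_2 in the frame of caddy between -0.085 and 0.085 m and z of slim_2 in the frame of caddy between -0.004 and 0.01 m and angle between slim_2's own z axis and vertical below 0.15 rad) or (x of slim_kept in the frame of caddy between 0.027 and 0.063 m and y of slim_kept in the frame of caddy between -0.085 and 0.085 m and z of slim_kept in the frame of caddy between -0.004 and 0.01 m and angle between slim_kept's own z axis and vertical below 0.15 rad)) and ((x of wide_1 in the frame of caddy between 0.027 and 0.063 m and y of wide_1 in the frame of caddy between -0.085 and 0.085 m and z of wide_1 in the frame of caddy between -0.004 and 0.01 m and angle between wide_1's own z axis and vertical below 0.15 rad) or (x of wide_1 in the frame of rack between -0.012 and 0.012 m and y of wide_1 in the frame of rack between -0.15 and 0.15 m and z of wide_1 in the frame of rack between -0.004 and 0.01 m and angle between wide_1's own z axis and vertical below 0.15 rad)) and ((x of middle_1 in the frame of caddy between 0.027 and 0.063 m and y of middle_1 in the frame of caddy between -0.085 and 0.085 m and z of middle_1 in the frame of caddy between -0.004 and 0.01 m and angle between middle_1's own z axis and vertical below 0.15 rad) or (x of middle_1 in the frame of rack between -0.012 and 0.012 m and y of middle_1 in the frame of rack between -0.15 and 0.15 m and z of middle_1 in the frame of rack between -0.004 and 0.01 m and angle between middle_1's own z axis and vertical below 0.15 rad)) and ((x of slim_1 in the frame of caddy between 0.027 and 0.063 m and y of slim_1 in the frame of caddy between -0.085 and 0.085 m and z of slim_1 in the frame of caddy between -0.004 and 0.01 m and angle between slim_1's own z axis and vertical below 0.15 rad) or (x of slim_1 in the frame of rack between -0.012 and 0.012 m and y of slim_1 in the frame of rack between -0.15 and 0.15 m and z of slim_1 in the frame of rack between -0.004 and 0.01 m and angle between slim_1's own z axis and vertical below 0.15 rad)) and ((x of wide_2 in the frame of caddy between 0.027 and 0.063 m and y of wide_2 in the frame of caddy between -0.085 and 0.085 m and z of wide_2 in the frame of caddy between -0.004 and 0.01 m and angle between wide_2's own z axis and vertical below 0.15 rad) or (x of wide_2 in the frame of rack between -0.012 and 0.012 m and y of wide_2 in the frame of rack between -0.15 and 0.15 m and z of wide_2 in the frame of rack between -0.004 and 0.01 m and angle between wide_2's own z axis and vertical below 0.15 rad)) and ((x of middle_2 in the frame of caddy between 0.027 and 0.063 m and y of middle_2 in the frame of caddy between -0.085 and 0.085 m and z of middle_2 in the frame of caddy between -0.004 and 0.01 m and angle between middle_2's own z axis and vertical below 0.15 rad) or (x of middle_2 in the frame of rack between -0.012 and 0.012 m and y of middle_2 in the frame of rack between -0.15 and 0.15 m and z of middle_2 in the frame of rack between -0.004 and 0.01 m and angle between middle_2's own z axis and vertical below 0.15 rad)) and ((x of slim_2 in the frame of caddy between 0.027 and 0.063 m and y of slim_2 in the frame of caddy between -0.085 and 0.085 m and z of slim_2 in the frame of caddy between -0.004 and 0.01 m and angle between slim_2's own z axis and vertical below 0.15 rad) or (x of slim_2 in the frame of rack between -0.012 and 0.012 m and y of slim_2 in the frame of rack between -0.15 and 0.15 m and z of slim_2 in the frame of rack between -0.004 and 0.01 m and angle between slim_2's own z axis and vertical below 0.15 rad)) and x of wide_kept in the frame of caddy between 0.027 and 0.063 m and y of wide_kept in the frame of caddy between -0.085 and 0.085 m and z of wide_kept in the frame of caddy between -0.004 and 0.01 m and angle between each of wide_kept, middle_kept, slim_kept's own z axis and vertical below 0.15 rad and x of middle_kept in the frame of caddy between 0.027 and 0.063 m and y of middle_kept in the frame of caddy between -0.085 and 0.085 m and z of middle_kept in the frame of caddy between -0.004 and 0.01 m and x of slim_kept in the frame of caddy between 0.027 and 0.063 m and y of slim_kept in the frame of caddy between -0.085 and 0.085 m and z of slim_kept in the frame of caddy between -0.004 and 0.01 m and (((x of wide_1 in the frame of rack below -0.05 m or y of wide_1 in the frame of rack above 0.099 m or y of wide_1 in the frame of rack below 0.033 m) and (x of middle_1 in the frame of rack below -0.05 m or y of middle_1 in the frame of rack above 0.099 m or y of middle_1 in the frame of rack below 0.033 m) and (x of slim_1 in the frame of rack below -0.05 m or y of slim_1 in the frame of rack above 0.099 m or y of slim_1 in the frame of rack below 0.033 m) and (x of wide_2 in the frame of rack below -0.05 m or y of wide_2 in the frame of rack above 0.099 m or y of wide_2 in the frame of rack below 0.033 m) and (x of middle_2 in the frame of rack below -0.05 m or y of middle_2 in the frame of rack above 0.099 m or y of middle_2 in the frame of rack below 0.033 m) and (x of slim_2 in the frame of rack below -0.05 m or y of slim_2 in the frame of rack above 0.099 m or y of slim_2 in the frame of rack below 0.033 m)) or (x of wide_1 in the frame of rack above -0.05 m and y of wide_1 in the frame of rack between 0.099 and 0.165 m) or (x of middle_1 in the frame of rack above -0.05 m and y of middle_1 in the frame of rack between 0.099 and 0.165 m) or (x of slim_1 in the frame of rack above -0.05 m and y of slim_1 in the frame of rack between 0.099 and 0.165 m) or (x of wide_2 in the frame of rack above -0.05 m and y of wide_2 in the frame of rack between 0.099 and 0.165 m) or (x of middle_2 in the frame of rack above -0.05 m and y of middle_2 in the frame of rack between 0.099 and 0.165 m) or (x of slim_2 in the frame of rack above -0.05 m and y of slim_2 in the frame of rack between 0.099 and 0.165 m)) and (((x of wide_1 in the frame of rack below -0.05 m or y of wide_1 in the frame of rack above 0.033 m or y of wide_1 in the frame of rack below -0.033 m) and (x of middle_1 in the frame of rack below -0.05 m or y of middle_1 in the frame of rack above 0.033 m or y of middle_1 in the frame of rack below -0.033 m) and (x of slim_1 in the frame of rack below -0.05 m or y of slim_1 in the frame of rack above 0.033 m or y of slim_1 in the frame of rack below -0.033 m) and (x of wide_2 in the frame of rack below -0.05 m or y of wide_2 in the frame of rack above 0.033 m or y of wide_2 in the frame of rack below -0.033 m) and (x of middle_2 in the frame of rack below -0.05 m or y of middle_2 in the frame of rack above 0.033 m or y of middle_2 in the frame of rack below -0.033 m) and (x of slim_2 in the frame of rack below -0.05 m or y of slim_2 in the frame of rack above 0.033 m or y of slim_2 in the frame of rack below -0.033 m)) or (x of wide_1 in the frame of rack above -0.05 m and y of wide_1 in the frame of rack between 0.033 and 0.099 m) or (x of middle_1 in the frame of rack above -0.05 m and y of middle_1 in the frame of rack between 0.033 and 0.099 m) or (x of slim_1 in the frame of rack above -0.05 m and y of slim_1 in the frame of rack between 0.033 and 0.099 m) or (x of wide_2 in the frame of rack above -0.05 m and y of wide_2 in the frame of rack between 0.033 and 0.099 m) or (x of middle_2 in the frame of rack above -0.05 m and y of middle_2 in the frame of rack between 0.033 and 0.099 m) or (x of slim_2 in the frame of rack above -0.05 m and y of slim_2 in the frame of rack between 0.033 and 0.099 m)) and (((x of wide_1 in the frame of rack below -0.05 m or y of wide_1 in the frame of rack above -0.033 m or y of wide_1 in the frame of rack below -0.099 m) and (x of middle_1 in the frame of rack below -0.05 m or y of middle_1 in the frame of rack above -0.033 m or y of middle_1 in the frame of rack below -0.099 m) and (x of slim_1 in the frame of rack below -0.05 m or y of slim_1 in the frame of rack above -0.033 m or y of slim_1 in the frame of rack below -0.099 m) and (x of wide_2 in the frame of rack below -0.05 m or y of wide_2 in the frame of rack above -0.033 m or y of wide_2 in the frame of rack below -0.099 m) and (x of middle_2 in the frame of rack below -0.05 m or y of middle_2 in the frame of rack above -0.033 m or y of middle_2 in the frame of rack below -0.099 m) and (x of slim_2 in the frame of rack below -0.05 m or y of slim_2 in the frame of rack above -0.033 m or y of slim_2 in the frame of rack below -0.099 m)) or (x of wide_1 in the frame of rack above -0.05 m and y of wide_1 in the frame of rack between -0.033 and 0.033 m) or (x of middle_1 in the frame of rack above -0.05 m and y of middle_1 in the frame of rack between -0.033 and 0.033 m) or (x of slim_1 in the frame of rack above -0.05 m and y of slim_1 in the frame of rack between -0.033 and 0.033 m) or (x of wide_2 in the frame of rack above -0.05 m and y of wide_2 in the frame of rack between -0.033 and 0.033 m) or (x of middle_2 in the frame of rack above -0.05 m and y of middle_2 in the frame of rack between -0.033 and 0.033 m) or (x of slim_2 in the frame of rack above -0.05 m and y of slim_2 in the frame of rack between -0.033 and 0.033 m)) and (((x of wide_1 in the frame of rack below -0.05 m or y of wide_1 in the frame of rack above -0.099 m or y of wide_1 in the frame of rack below -0.165 m) and (x of middle_1 in the frame of rack below -0.05 m or y of middle_1 in the frame of rack above -0.099 m or y of middle_1 in the frame of rack below -0.165 m) and (x of slim_1 in the frame of rack below -0.05 m or y of slim_1 in the frame of rack above -0.099 m or y of slim_1 in the frame of rack below -0.165 m) and (x of wide_2 in the frame of rack below -0.05 m or y of wide_2 in the frame of rack above -0.099 m or y of wide_2 in the frame of rack below -0.165 m) and (x of middle_2 in the frame of rack below -0.05 m or y of middle_2 in the frame of rack above -0.099 m or y of middle_2 in the frame of rack below -0.165 m) and (x of slim_2 in the frame of rack below -0.05 m or y of slim_2 in the frame of rack above -0.099 m or y of slim_2 in the frame of rack below -0.165 m)) or (x of wide_1 in the frame of rack above -0.05 m and y of wide_1 in the frame of rack between -0.099 and -0.033 m) or (x of middle_1 in the frame of rack above -0.05 m and y of middle_1 in the frame of rack between -0.099 and -0.033 m) or (x of slim_1 in the frame of rack above -0.05 m and y of slim_1 in the frame of rack between -0.099 and -0.033 m) or (x of wide_2 in the frame of rack above -0.05 m and y of wide_2 in the frame of rack between -0.099 and -0.033 m) or (x of middle_2 in the frame of rack above -0.05 m and y of middle_2 in the frame of rack between -0.099 and -0.033 m) or (x of slim_2 in the frame of rack above -0.05 m and y of slim_2 in the frame of rack between -0.099 and -0.033 m)) and y of cross_tip in the frame of caddy between -0.077 and -0.053 m and x of cross_tip in the frame of caddy between -0.066 and -0.054 m and z of cross_tip in the frame of caddy between 0.0264 and 0.0384 m and y of flat_tip in the frame of caddy between 0.053 and 0.077 m and x of flat_tip in the frame of caddy between -0.066 and -0.054 m and z of flat_tip in the frame of caddy between 0.0264 and 0.0384 m and linear speed of each of wide_1, middle_1, slim_1, wide_2, middle_2, slim_2, blade below 0.02 m/s); the robot touches nothing.
It fails at once if a jar that was already in the caddy is lifted out (height (world z) of any of wide_kept, middle_kept, slim_kept above 0.03 m).
It fails at once if the cell, cutters or screwdriver is pushed away (distance of any of cell, cutters, screwdriver from where it was at the start of the episode above 0.04 m).
Of wide_2, middle_2, slim_2 only 2 to 3 are there at a start; the rules pass over those that are not, and their reading is None.
Of wide_kept, middle_kept, slim_kept only 1 to 2 are there at a start; the rules pass over those that are not, and their reading is None.
At some moment in a run one of wide_1, wide_2 may be knocked a few centimetres aside while the robot is not near it.
It also fails if it takes over 208 s, if anything falls off the work surface, if the arm or the gripper's body presses on something with over 40 N, if the wrist force passes 120 N, or if a joint passes its speed limit or range.

ROBOT

A 6-joint arm with a two-finger parallel gripper is mounted at the origin on a cart in front of the work surface, level with it; the furniture and walls round the work are solid. World frame = base frame: x ahead of the robot, y to its left, z up, the work surface at z = 0. Lengths are in m, angles in rad, forces in N, time in s.
With the tool pointing down it reaches from about 0.25 to 0.775 m from the base axis. Payload 4 kg.
Tool frame: the origin (TCP) lies at the very end of the fingers, on their centre line; the grasp point (between the pads) lies 19 mm behind it; z points along the fingers, y is the line along which they close (so a half turn about z gives the same grasp; the last joint's range is limited). The gripper opens to 94 mm and grips with 3 to 60 N. Pads are 16 mm wide; open, the fingers measure 119 mm over their backs; the gripper's body (75 mm by 177 mm) begins 78 mm behind the grasp point.
Start: joints at [1.098, 0.087, 1.371, -0, 1.684, -0.103], TCP at [0.199, 0.513, 0.206] pointing down, gripper open.
Joint ranges: [-3.1, 3.1], [-0.76, 2.03], [0.27, 2.55], [-1.08, 4.22], [0.17, 2.65], [-2.57, 2.57]. Speed limits (rad/s): [2.79, 2.79, 3.14, 3.14, 3.14, 3.14].

INTERFACE

Orientations are given as [roll, pitch, yaw] about the fixed x, y, z axes, in that order (R = Rz(yaw) Ry(pitch) Rx(roll)).
In Python, from bench import robot gives the robot as it stands. The module is installed in compiled form; this text tells all that it offers.
- The arm moves only by the tool move_arm, never from a script. Its argument "deltas" is one flat list of numbers, 7 for each row, row after row: the turn, a rotation vector about the tool's x, y, z in rad, then the shift along the tool's x, y, z in cm, then the closure, from -1 (fully open) to 1 (shut). A call has 1 to 8 rows; each row is the pose to reach, as a shift and turn from the pose commanded when the call began, along the tool's axes at that moment; what a row does not reach only later rows make up. A row lasts 1/10 s, in which the tool goes at most 50 mm and 8.59 degrees, less where a joint would pass 70% of its speed; a pose out of reach is approached as far as the arm can. A call with a gripper value outside its range is refused whole. The fingers move at their own pace and stop on an object; the grip force is fixed at half the most. Time passes only in rows, so rows that repeat a pose let the fingers close. It gives the time, the measured TCP pose, the force, the opening and the grip force at its end, in the units of the state.
- robot.get_obs(): the state, without advancing time (a new reading comes with each control period).
- robot.snapshot(name): name is "scene" or "top" or "wrist"; returns a dict with "image" (400x640x3 uint8, red, green, blue), "depth" (400x640 float32, m along the optical axis (not along the pixel's ray), 0 where there is no reading), "fov_y" (degrees; the focal length in pixels is half the picture's height over the tangent of half this angle, whatever the lens; pixels are square), "cx", "cy" (the principal point, pixels), "origin" and "orientation" of the camera in the world; the wrist camera has in their place "T_tool_cam" (4x4, takes a point from camera to tool coordinates, whose origin is the TCP and whose axes are the flange's). Camera axes: x right, y up, looking along -z (the intrinsics and any distortion apply to the point x, -y, -z); pixel columns grow to the right and rows downward; lengths in m; the calibration is good to about 2 mm. A picture is of the moment at which its call begins: read the wrist's pose just before it.
- robot.close_job(): hands the job in; it is judged then, once.
The state is a dict: "time": time; "joint_positions": joint angles; "qvel": joint speeds; "joint_torque": joint torques, N m; "tool_pos": TCP position; "ee_rot": TCP orientation; "wrist_force": force on the tool from outside, world axes, zero at the start; "wrist_torque": the same for the moment, N m; "width": finger opening in m; "finger_force": force on a finger pad.
Only numpy, scipy, OpenCV 4.12 (cv2) and the standard library are available. Lean on these libraries where they do the work, as an engineer would, in place of code of your own. Each camera call takes 0.05 s, during which the arm holds its last target. There are 200 camera calls.

## Working session

There is one attempt and no reset: what is moved stays moved. The work goes in short steps, Python scripts to look and compute and a tool call to move; the robot and the scene stay as the last step left them, time stands still between calls to the robot, and variables do not carry over. Pictures are saved under pics/ and viewed, at most 14 in all, crops included, and the job is handed in when it is done.

Besides the shell and the picture viewer there is one more tool, called as name(argument=value, ...), one argument or row to a line, values as JSON. move_arm: Moves the arm, as the interface text tells. Its arguments: {"type":"object","properties":{"deltas":{"type":"array","items":{"type":"number"}}},"required":["deltas"]}

```bash
mkdir -p pics; cat > h.py <<'E'
import numpy as np, cv2
from bench import robot
from scipy.spatial.transform import Rotation as R
def snap(n):
    o=robot.get_obs(); s=robot.snapshot(n); s['obs']=o; return s
def campose(s):
    if 'T_tool_cam' in s:
        T=np.eye(4); T[:3,:3]=R.from_euler('xyz',s['obs']['ee_rot']).as_matrix(); T[:3,3]=s['obs']['tool_pos']
        return T@s['T_tool_cam']
    T=np.eye(4); o=np.array(s['orientation']); T[:3,:3]=o if o.shape==(3,3) else R.from_euler('xyz',o).as_matrix(); T[:3,3]=s['origin']; return T
def f(s): return 200/np.tan(np.radians(s['fov_y'])/2)
def ray(s,uv,z):
    uv=np.atleast_2d(uv).astype(float); T=campose(s)
    d=np.c_[(uv[:,0]-s['cx'])/f(s),-(uv[:,1]-s['cy'])/f(s),-np.ones(len(uv))]@T[:3,:3].T
    return T[:3,3]+d*((z-T[2,3])/d[:,2])[:,None]
def save(s,p): cv2.imwrite('pics/'+p,s['image'][:,:,::-1])
E
python3 - <<'E'
from h import *
for n in ('top','scene','wrist'):
    s=snap(n); save(s,n+'0.png'); np.savez(n+'0.npz',**{k:v for k,v in s.items() if k!='obs'})
    print(n,[(k,np.round(v,3).tolist()) for k,v in s.items() if k not in('image','depth','obs')])
print(robot.get_obs())
E
```

```text
top [('fov_y', 49.482), ('cx', 323.716), ('cy', 201.756), ('origin', [0.45, -0.002, 1.109]), ('orientation', [0.076, -0.006, -1.555])]
scene [('fov_y', 44.461), ('cx', 311.127), ('cy', 209.004), ('origin', [0.002, -1.018, 0.604]), ('orientation', [1.11, 0.008, -0.493])]
wrist [('fov_y', 70.527), ('cx', 317.857), ('cy', 200.494), ('T_tool_cam', [[-0.001, 0.958, 0.287, 0.084], [1.0, 0.001, -0.0, 0.0], [-0.001, 0.287, -0.958, -0.18], [0.0, 0.0, 0.0, 1.0]])]
{'time': 0.15, 'joint_positions': array([ 1.09790500e+00,  8.78043585e-02,  1.37187112e+00,  1.54992167e-05,
        1.68363078e+00, -1.03116895e-01]), 'qvel': array([-0.0002604 , -0.00164996, -0.00465326, -0.00208524, -0.00071272,
       -0.00019194]), 'joint_torque': array([ 1.84843491e-03, -3.40642905e+01, -3.02792931e+01,  7.19474209e-02,
        3.05722444e-02, -1.27981457e-04]), 'tool_pos': array([0.19858834, 0.51244579, 0.20458087]), 'ee_rot': array([-3.13988974e+00, -1.91710453e-04,  2.77181979e+00]), 'wrist_force': array([ 1.12744195, -0.85678984,  0.06972816]), 'wrist_torque': array([ 0.02417982, -0.03919964, -0.03036294]), 'finger_force': 0.0, 'width': 0.09390909155294258}
```

View pics/top0.png

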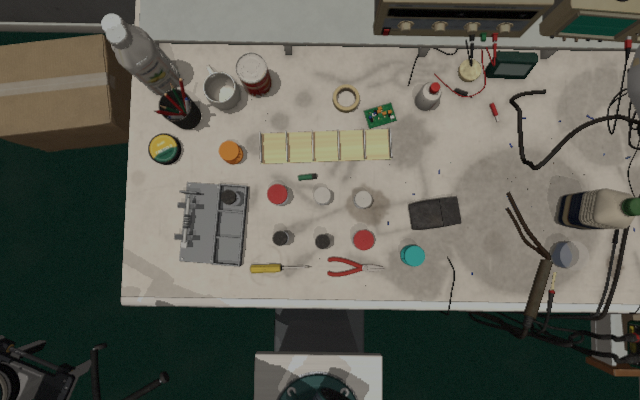

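View pics/scene0.png

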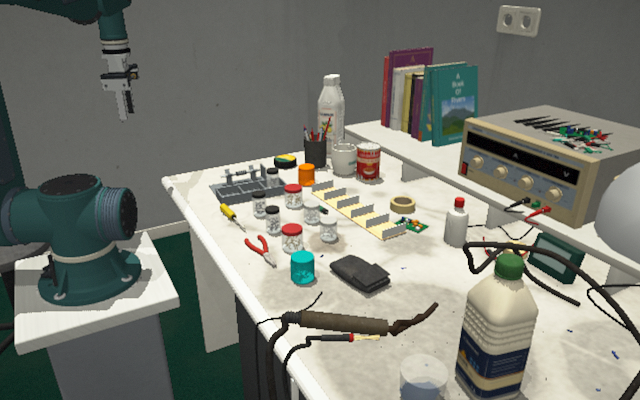

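The top view shows the caddy at left around (213,223). The kept slim jar is in its far pocket at (231,197), and the blade is in the rest at about (185,215). The rack runs from (262,147) to (390,145).

Candidates in the top view:
- **Red lids (wide):** (277,194) and (364,239) both match the description. Turquoise (413,255) and orange (232,152) are look-alikes.
- **Grey lids (middle):** (323,196) and (364,199).
- **Black lids (slim):** (280,238) and (322,241).

I'll confirm these in an enlarged crop.

```bash
python3 - <<'E'
from h import *
s=snap('top'); im=s['image'][:,:,::-1]; T=campose(s)
np.savez('t.npz',**{k:v for k,v in s.items() if k!='obs'})
cv2.imwrite('pics/crop1.png',cv2.resize(im[120:285,165:440],None,fx=2.9,fy=2.9,interpolation=cv2.INTER_CUBIC))
v,u=np.mgrid[0:400,0:640]; d=s['depth']; 
p=np.stack([(u-s['cx'])/f(s)*d,-(v-s['cy'])/f(s)*d,-d],-1)@T[:3,:3].T+T[:3,3]
z=p[...,2]; np.save('ht.npy',p)
print('bench z', np.median(z[230:290,440:500]), z[230:290,440:500].std())
for n,(a,b) in dict(W1=(277,194),W2=(364,239),M1=(323,196),M2=(364,199),S1=(280,238),S2=(322,241),SK=(231,197)).items():
    q=p[b-10:b+11,a-10:a+11].reshape(-1,3); hi=q[:,2].max() 
    t=q[(q[:,2]>np.percentile(q[:,2],80)-.006)]
    print(n,np.percentile(q[:,2],90).round(3),(t.min(0)+t.max(0))/2,t.max(0)-t.min(0))
h=np.clip(z/0.07,0,1)*255
cv2.imwrite('pics/height.png',cv2.resize(h[120:285,165:440].astype(np.uint8),None,fx=2.9,fy=2.9,interpolation=cv2.INTER_NEAREST))
E
```

```text
bench z 6.433610088696362e-05 0.06906388668067559
W1 0.059 [0.51093886 0.06524515 0.58056384] [0.12190729 0.13456531 1.05685808]
W2 0.059 [ 0.44039901 -0.06472305  0.58052019] [0.0461282  0.12537108 1.05694539]
M1 0.053 [ 0.50862345 -0.00205222  0.57770587] [0.11727647 0.03935508 1.06257404]
M2 0.053 [ 0.50446665 -0.06208517  0.57777309] [0.10896286 0.12009532 1.06243958]
S1 0.068 [0.44097908 0.05684226 0.58577114] [0.03344972 0.11775954 1.04644349]
S2 0.068 [ 0.43533862 -0.00393623  0.06718542] [0.03357495 0.03374405 0.01124492]
SK 0.072 [0.53938045 0.22315008 0.07035712] [0.03382956 0.03411001 0.00974237]
```

View pics/crop1.png

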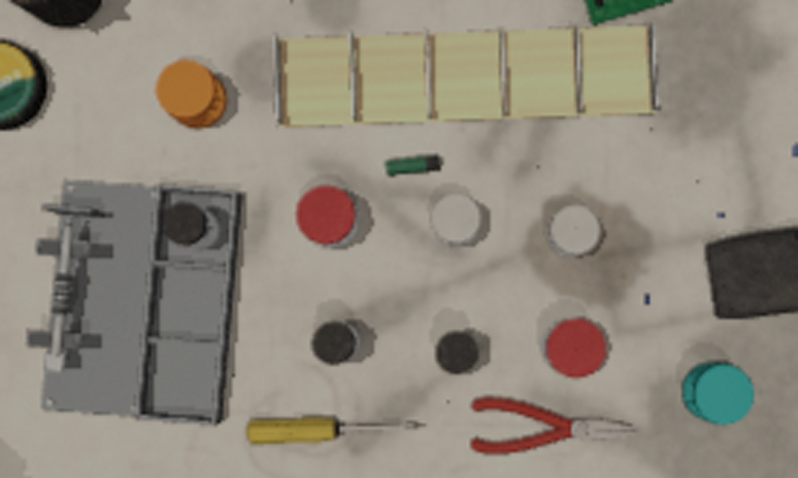

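View pics/height.png

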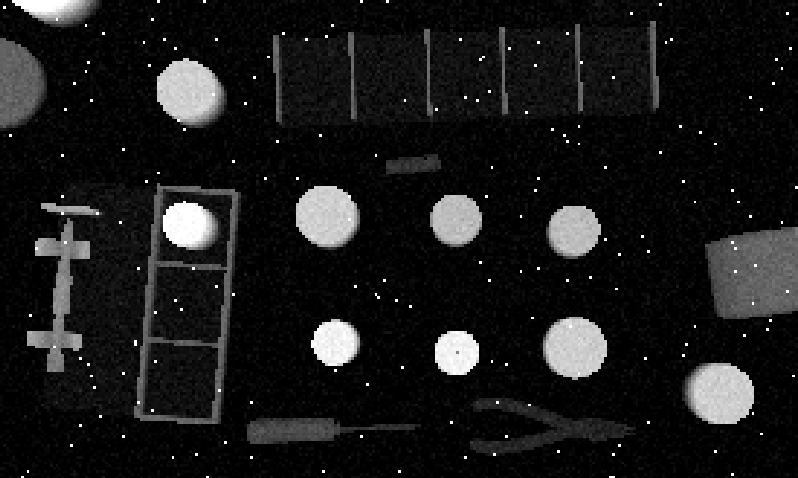

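The crop shows two red-lid wide jars, two grey middle and two black slim, plus a black slim jar in the far pocket. The turquoise and orange jars are look-alikes. The blade lies in the left rest and its spade end faces the robot. Next I'll measure each one by height components.

```bash
cat >> h.py <<'E'
def cloud(s):
    T=campose(s); v,u=np.mgrid[0:400,0:640]; d=cv2.medianBlur(s['depth'].astype(np.float32),3)
    return np.stack([(u-s['cx'])/f(s)*d,-(v-s['cy'])/f(s)*d,-d],-1)@T[:3,:3].T+T[:3,3]
def comps(p,zlo,zhi,box,amin=8):
    m=((p[...,2]>zlo)&(p[...,2]<zhi)&(p[...,0]>box[0])&(p[...,0]<box[1])&(p[...,1]>box[2])&(p[...,1]<box[3])).astype(np.uint8)
    n,l,st,c=cv2.connectedComponentsWithStats(m,connectivity=8); out=[]
    for i in range(1,n):
        if st[i,4]>=amin: out.append((c[i],p[l==i]))
    return out
def rect(q):
    (c,sz,a)=cv2.minAreaRect((q[:,:2]*1000).astype(np.float32)); return np.round(c,1),np.round(sz,1),round(a,1)
def jars(p,box):
    for c,q in comps(p,.043,.085,box,40):
        zt=np.percentile(q[:,2],60); q=q[q[:,2]>zt-.006]
        (cc,r)=cv2.minEnclosingCircle((q[:,:2]*1000).astype(np.float32)); print('jar px',c.round(),'z %.3f'%zt,'centre',np.round(cc,1),'dia',round(2*r,1),'mean',(q.mean(0)*1000).round(1))
E
python3 - <<'E'
from h import *
s=dict(np.load('t.npz')); p=cloud(s)
jars(p,(.3,.72,-.15,.35))
print('tall walls'); 
for c,q in comps(p,.017,.040,(.35,.72,-.16,.35)): print(c.round(),rect(q),len(q),(q.mean(0)*1000).round(1))
print('rest stuff')
for c,q in comps(p,.026,.06,(.38,.6,.25,.36)): print(c.round(),rect(q),len(q),(q.mean(0)*1000).round(1))
print('board')
for c,q in comps(p,.0025,.04,(.58,.72,-.16,.2),60): print(c.round(),rect(q),len(q))
for c,q in comps(p,.0045,.04,(.35,.6,-.2,.2),20): print(c.round(),rect(q),len(q))
E
```

```text
jar px [229. 151.] z 0.057 centre [653.5 229.5] dia 51.4 mean [653.3 228.7  56.7]
jar px [277. 194.] z 0.057 centre [548.9 109. ] dia 49.9 mean [549.  108.5  56.5]
jar px [322. 195.] z 0.052 centre [548.1  -1. ] dia 41.7 mean [547.7  -1.2  51.3]
jar px [229. 197.] z 0.071 centre [538.5 224. ] dia 36.0 mean [538.1 223.5  70.3]
jar px [363. 199.] z 0.052 centre [ 540.3 -102.1] dia 41.8 mean [ 540.  -102.    51.4]
jar px [363. 239.] z 0.056 centre [ 440.6 -103.3] dia 49.7 mean [ 440.6 -103.2   56.2]
jar px [280. 238.] z 0.067 centre [441.5  98.5] dia 35.5 mean [441.6  98.3  66.6]
jar px [322. 241.] z 0.067 centre [435.3  -3.9] dia 34.9 mean [435.4  -3.9  66.4]
tall walls
[186. 126.] (array([717.3, 342.7]), array([ 1.6, 13.4]), 14.6) 15 [717.5 342.3  30.8]
[364. 134.] (array([ 706.1, -105.1]), array([27. ,  2.8]), 1.8) 23 [ 706.4 -105.1   23.4]
[312. 132.] (array([707.9,  27. ]), array([7.3, 2.5]), 0.7) 8 [707.9  27.   26.6]
[338. 133.] (array([709., -39.]), array([13.7,  2.6]), 2.0) 14 [708.8 -39.   22.1]
[260. 138.] (array([691. , 158.1]), array([28.5,  3.3]), 1.8) 24 [690.4 158.1  26.
[... 1889 characters left out ...]
263.   27.6]
[212. 252.] (array([404.7, 266.4]), array([7.4, 2.6]), 1.1) 8 [404.7 266.4  27.7]
board
[320. 146.] (array([679.3,   1.4]), array([ 84.4, 326.5]), 3.1) 3773
[307. 176.] (array([597.8,  37.2]), array([15.5, 51.8]), 7.1) 111
[306. 177.] (array([595. ,  36.9]), array([ 7.5, 46.2]), 1.6) 66
[243. 218.] (array([474.5, 199.4]), array([ 12.6, 194.9]), 86.4) 262
[284. 201.] (array([535.1,  95.7]), array([13.7, 46.6]), 43.4) 28
[357. 204.] (array([531.3, -92.1]), array([42.8, 16.8]), 42.9) 30
[352. 267.] (array([372.9, -86.9]), array([ 45. , 138.3]), 0.4) 429
[266. 268.] (array([366.2, 130. ]), array([20.7, 89.5]), 3.3) 270
[300. 267.] (array([368.6,  50.3]), array([ 5.5, 35.3]), 0.9) 31
```

```bash
cat >> h.py <<'E'
def go(x,y,z,yaw):
    o=robot.get_obs(); A=R.from_euler('xyz',o['ee_rot']); p=o['tool_pos']
    d=A.inv().apply(np.array([x,y,z])-p)*100; w=(A.inv()*R.from_euler('xyz',[np.pi,0,yaw])).as_rotvec()
    print('turn',w.round(3),'shift cm',d.round(2))
E
python3 - <<'E'
from h import *
go(.480,.334,.16,3.077)
p=cloud(dict(np.load('t.npz')))
for c,q in comps(p,.0025,.04,(.58,.74,-.25,.2),60): print(rect(q))
for c,q in comps(p,.08,.5,(.70,.85,-.3,.35),20): print('tall',c.round(),q.min(0).round(3),q.max(0).round(3))
E
```

```text
turn [-0.001 -0.    -0.305] shift cm [-32.69  -6.47   4.48]
(array([682.6,  -8.9]), array([ 93. , 346.4]), 4.8)
(array([597.8,  37.2]), array([15.5, 51.8]), 7.1)
tall [252.  74.] [0.805 0.135 0.081] [0.85  0.209 0.11 ]
tall [208.  79.] [0.794 0.258 0.08 ] [0.843 0.291 0.086]
tall [225.  92.] [0.763 0.212 0.08 ] [0.84  0.284 0.086]
tall [184. 102.] [0.714 0.309 0.08 ] [0.792 0.35  0.172]
tall [432.  90.] [ 0.782 -0.284  0.08 ] [ 0.825 -0.241  0.117]
```

move_arm(
  deltas=[0,0,-0.305,-32.7,-6.5,4.5,-1,0,0,-0.305,-32.7,-6.5,4.5,-1,0,0,-0.305,-32.7,-6.5,4.5,-1,0,0,-0.305,-32.7,-6.5,4.5,-1,0,0,-0.305,-32.7,-6.5,4.5,-1,0,0,-0.305,-32.7,-6.5,4.5,-1,0,0,-0.305,-32.7,-6.5,4.5,-1,0,0,-0.305,-32.7,-6.5,4.5,-1],
)

```text
time: 1.0
tool_pos: [0.4837, 0.33, 0.1583]
ee_rot: [-3.138, -0.001, 3.07]
wrist_force: [-0.5, -0.0, -1.1]
width: 0.0942
finger_force: 0.0
```

```bash
python3 - <<'E'
from h import *
s=snap('wrist'); save(s,'w1.png'); p=cloud(s); print(s['obs']['tool_pos'],s['obs']['ee_rot'])
for c,q in comps(p,.015,.08,(.30,.62,.15,.40),20): print(c.round(),rect(q),len(q),(q.mean(0)*1000).round(1))
print('blade band')
for c,q in comps(p,.033,.045,(.38,.6,.28,.38)): print(c.round(),rect(q),len(q),(q.mean(0)*1000).round(1))
E
```

```text
[0.48365335 0.32998739 0.15829877] [-3.13844231e+00 -9.73030812e-04  3.06985441e+00]
[152.  91.] (array([361.4, 162.3]), array([19.5, 25.1]), 2.7) 494 [361.7 163.2  20. ]
[225. 180.] (array([470.5, 227.6]), array([ 70.5, 203.1]), 86.5) 3806 [463.8 227.   28.6]
[320. 196.] (array([481.2, 332.2]), array([ 44.8, 138.5]), 86.3) 2577 [486.3 331.9  37.4]
blade band
[319. 182.] (array([475.6, 332.6]), array([ 44.7, 127.4]), 86.3) 1770 [470.  332.6  37.9]
[341. 153.] (array([438.7, 356.7]), array([13.4,  2. ]), 1.6) 20 [438.4 356.8  44.1]
[320. 248.] (array([547.2, 327.9]), array([44. ,  3.3]), 87.6) 163 [546.4 328.4  39.4]
```

View pics/w1.png

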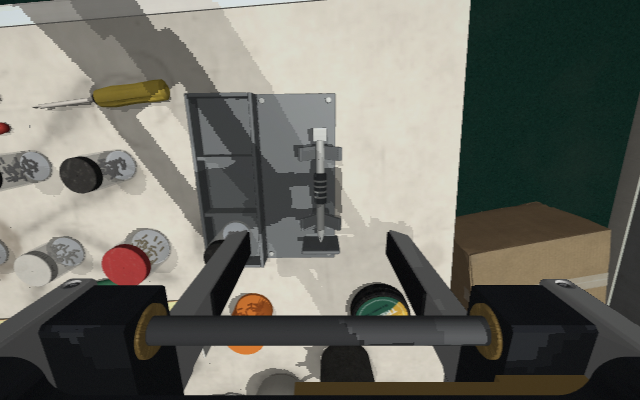

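```bash
python3 - <<'E'
from h import *
s=snap('wrist'); print(ray(s,[(320,174),(320,203),(320,188.5),(320,128)],.038).round(4))
go(.4785,.333,.014,3.077)
E
```

```text
[[0.4579 0.3362 0.038 ]
 [0.4907 0.3339 0.038 ]
 [0.474  0.3351 0.038 ]
 [0.4098 0.3395 0.038 ]]
turn [-0.    -0.002 -0.002] shift cm [ 0.16 -0.04 14.57]
```

```bash
python3 - <<'E'
from h import *
s=snap('wrist'); p=cloud(s); print(s['obs']['tool_pos'],s['obs']['qvel'].max())
for c,q in comps(p,.015,.08,(.30,.62,.15,.40),500): print(c.round(),rect(q),len(q),(q.mean(0)*1000).round(1))
for c,q in comps(p,.033,.045,(.38,.6,.28,.38),100): print(c.round(),rect(q),len(q))
dark=(s['image'].max(2)<70)
m=dark&(p[...,2]>.034)&(abs(p[...,1]-.334)<.012)&(abs(p[...,0]-.478)<.03); q=p[m]; print('collar dark',len(q),q.min(0),q.max(0))
E
```

```text
[0.48037586 0.33335008 0.15968573] 0.04472236999559017
[222. 183.] (array([469.6, 227.6]), array([ 70.6, 201. ]), 86.4) 3796 [463.3 227.   29. ]
[317. 199.] (array([481.2, 332.5]), array([ 45.1, 139.5]), 86.4) 2558 [486.7 331.8  37.5]
[316. 185.] (array([475.7, 332.9]), array([ 42.2, 128.6]), 84.3) 1736
[316. 250.] (array([546.8, 327.9]), array([43.3,  2.3]), 86.3) 177
collar dark 4093 [0.45112737 0.32200227 0.03443769] [0.5044938  0.34599529 0.29272694]
```

move_arm(
  deltas=[0,0,0,0.3,0,4,-0.4,0,0,0,0.3,0,8,-0.4,0,0,0,0.3,0,11,-0.4,0,0,0,0.3,0,13,-0.4,0,0,0,0.3,0,14.5,-0.4,0,0,0,0.3,0,14.5,-0.4,0,0,0,0.3,0,14.5,-0.4,0,0,0,0.3,0,14.5,-0.4],
)

```text
time: 1.95
tool_pos: [0.4782, 0.3353, 0.0175]
ee_rot: [3.14, 0.003, 3.077]
wrist_force: [-0.0, 0.1, -0.3]
width: 0.0658
finger_force: 0.0
```

move_arm(
  deltas=[0,0,0,0,0,0,1,0,0,0,0,0,0,1,0,0,0,0,0,0,1,0,0,0,0,0,0,1,0,0,0,0,0,0,1,0,0,0,0,0,0,1,0,0,0,0,0,0,1,0,0,0,0,0,0,1],
)

```text
time: 2.75
tool_pos: [0.4771, 0.3324, 0.0154]
ee_rot: [-3.138, -0.001, 3.077]
wrist_force: [-1.2, -6.5, 2.4]
width: 0.0132
finger_force: 30.0
```

move_arm(
  deltas=[0,0,0,0,0,-2,1,0,0,0,0,0,-5,1,0,0,0,0,0,-9,1,0,0,0.15,0,0,-12,1,0,0,0.3,0,0,-12,1,0,0,0.45,0,0,-12,1,0,0,0.6,0,0,-12,1,0,0,0.74,0,0,-12,1],
)

```text
time: 3.55
tool_pos: [0.4771, 0.3347, 0.1353]
ee_rot: [3.141, -0.001, 2.331]
wrist_force: [0.5, -1.3, -1.5]
width: 0.0131
finger_force: 30.0
```

move_arm(
  deltas=[0,0,0.15,0,0,0,1,0,0,0.3,0,0,0,1,0,0,0.45,0,0,0,1,0,0,0.6,0,0,0,1,0,0,0.75,0,0,0,1,0,0,0.9,0,0,0,1,0,0,1.05,0,0,0,1,0,0,1.2,0,0,0,1],
)

```text
time: 4.35
tool_pos: [0.477, 0.3347, 0.1351]
ee_rot: [-3.141, -0.001, 1.131]
wrist_force: [0.0, 0.8, -1.0]
width: 0.0131
finger_force: 30.0
```

move_arm(
  deltas=[0,0,0.15,0,0,0,1,0,0,0.3,0,0,0,1,0,0,0.45,0,0,0,1,0,0,0.6,0,0,0,1,0,0,0.75,0,0,0,1,0,0,0.9,0,0,0,1,0,0,1.05,0,0,0,1,0,0,1.2,0,0,0,1],
)

```text
time: 5.15
tool_pos: [0.477, 0.3347, 0.1351]
ee_rot: [-3.141, 0.0, -0.069]
wrist_force: [-0.3, -0.4, -0.6]
width: 0.0133
finger_force: 30.0
```

```bash
python3 - <<'E'
from h import *
robot.snapshot('wrist');robot.snapshot('wrist');robot.snapshot('wrist')
go(.4775,.3328,.016,-.0645)
o=robot.get_obs(); print(o['tool_pos'],o['ee_rot'],o['joint_positions'],o['width'])
s=snap('wrist'); p=cloud(s)
for c,q in comps(p,.12,.20,(.3,.7,.2,.5),30): print(c.round(),rect(q),len(q),(q.mean(0)*1000).round(1))
save(s,'w2.png')
E
```

```text
turn [-0.001  0.     0.004] shift cm [ 0.06  0.18 11.92]
[0.47704172 0.33453915 0.13521345] [-3.14100471e+00  4.35320413e-04 -6.00811832e-02] [5.13846910e-01 1.82916595e-01 1.40303175e+00 7.30175361e-04
 1.55569066e+00 2.14471350e+00] 0.013580817160783944
[317. 243.] (array([487.4, 334.9]), array([109.9,  37.1]), 9.1) 5471 [490.6 334.4 165.7]
```

View pics/w2.png

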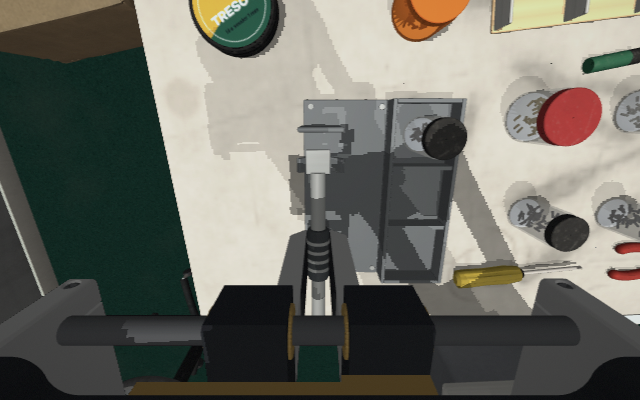

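move_arm(
  deltas=[0,0,0.004,0.05,0.25,3,1,0,0,0.004,0.05,0.25,6,1,0,0,0.004,0.05,0.25,8,1,0,0,0.004,0.05,0.25,9,1,0,0,0.004,0.05,0.25,10,1,0,0,0.004,0.05,0.25,11,1,0,0,0.004,0.05,0.25,11.8,1,0,0,0.004,0.05,0.25,11.9,1],
)

```text
time: 6.15
tool_pos: [0.4776, 0.3318, 0.0161]
ee_rot: [-3.141, 0.0, -0.067]
wrist_force: [0.1, -0.3, -1.1]
width: 0.013
finger_force: 30.0
```

move_arm(
  deltas=[0,0,0,0,0,0,1,0,0,0,0,0,0,1,0,0,0,0,0,0,0.6,0,0,0,0,0,0,0.4,0,0,0,0,0,0,0.2,0,0,0,0,0,0,0,0,0,0,0,0,0,-0.2,0,0,0,0,0,-1,-0.2],
)

```text
time: 6.95
tool_pos: [0.4763, 0.331, 0.0252]
ee_rot: [3.14, 0.003, -0.067]
wrist_force: [-0.8, 0.4, -0.4]
width: 0.0545
finger_force: 0.0
```

move_arm(
  deltas=[0,0,0,0,0,-3,-0.2,0,0,0,0,0,-7,-0.2,0,0,0,0,0,-11,-0.2,0,0,0,0,0,-15,-0.2,0,0,0,0,0,-15,-0.2,0,0,0,0,0,-15,-0.2,0,0,0,0,0,-15,-0.2,0,0,0,0,0,-15,-0.2],
)

```text
time: 7.75
tool_pos: [0.4766, 0.3312, 0.1742]
ee_rot: [3.139, 0.003, -0.067]
wrist_force: [0.4, 0.4, -0.4]
width: 0.0562
finger_force: 0.0
```

```bash
python3 - <<'E'
from h import *
s=snap('wrist'); s=snap('wrist'); p=cloud(s); print(s['obs']['tool_pos'])
for c,q in comps(p,.033,.05,(.38,.6,.28,.38),100): print(c.round(),rect(q),len(q),(q.mean(0)*1000).round(1))
for c,q in comps(p,.015,.08,(.30,.62,.15,.40),500): print(c.round(),rect(q),len(q),(q.mean(0)*1000).round(1))
save(s,'w3.png')
t=snap('top'); jars(cloud(t),(.3,.72,-.15,.26))
cv2.imwrite('pics/c3.png',np.hstack([cv2.resize(t['image'][170:280,165:255,::-1],(490,600)),cv2.resize(s['image'][:200,240:340,::-1],(300,600))]))
go(.549,.1085,.15,-.0645)
E
```

```text
[0.47665289 0.33119101 0.17434809]
[316. 127.] (array([548.9, 328.5]), array([42.4,  4.1]), 86.0) 201 [548.9 328.5  46.3]
[315. 188.] (array([479.7, 337.8]), array([127.2,  44.7]), 2.7) 1539 [479.7 334.9  38.1]
[329. 158.] (array([514.5, 316.6]), array([15.3, 14. ]), 86.9) 189 [515.  316.4  40.6]
[410. 162.] (array([470. , 228.9]), array([ 71.5, 201.6]), 86.2) 4389 [499.3 226.3  38.9]
[316. 184.] (array([479.6, 333.6]), array([ 44.9, 127.4]), 86.4) 1843 [483.6 332.9  37.7]
jar px [229. 151.] z 0.057 centre [654.  229.6] dia 49.9 mean [653.5 228.8  56.9]
jar px [277. 194.] z 0.057 centre [549.  108.7] dia 49.7 mean [548.9 108.6  56.6]
jar px [322. 195.] z 0.052 centre [548.3  -1.1] dia 41.4 mean [548.   -1.2  51.3]
jar px [229. 197.] z 0.071 centre [538.9 224.3] dia 35.8 mean [538.2 223.7  70.6]
jar px [363. 199.] z 0.052 centre [ 540.4 -102.1] dia 41.6 mean [ 540.1 -102.    51.5]
jar px [363. 239.] z 0.057 centre [ 440.4 -103.5] dia 49.9 mean [ 440.6 -103.2   56.3]
jar px [280. 238.] z 0.066 centre [441.4  98.6] dia 35.6 mean [441.6  98.4  66. ]
jar px [322. 241.] z 0.066 centre [435.4  -3.9] dia 34.9 mean [435.4  -4.   66.2]
turn [ 0.001  0.002 -0.003] shift cm [ 8.69 21.75  2.51]
```

View pics/c3.png

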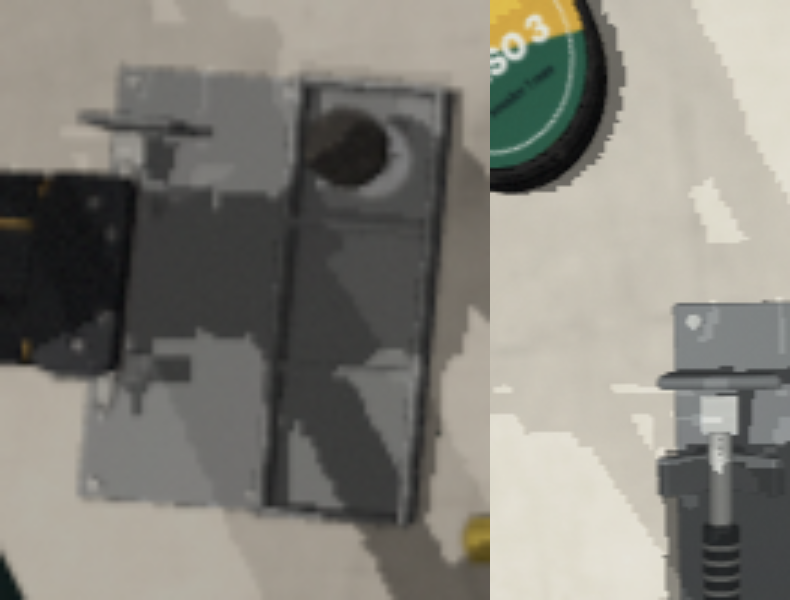

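The blade now lies in both notches, with its spade end at the plate and the cross point outward. Next is wide jar W1, which goes to the middle pocket.

move_arm(
  deltas=[0,0,0,2,4,2,-0.9,0,0,0,3.6,8.5,4,-0.9,0,0,0,5.5,13,6,-0.9,0,0,0,7.2,17.5,6,-0.9,0,0,0,8.5,21.8,6,-0.9,0,0,0,8.5,21.8,6,-0.9,0,0,0,8.5,21.8,6,-0.9,0,0,0,8.5,21.8,6,-0.9],
)

```text
time: 8.7
tool_pos: [0.5474, 0.1094, 0.1162]
ee_rot: [-3.141, 0.001, -0.066]
wrist_force: [-0.4, 0.0, -0.4]
width: 0.0893
finger_force: 0.0
```

```bash
python3 - <<'E'
from h import *
s=snap('wrist'); s=snap('wrist'); s=snap('wrist'); jars(cloud(s),(.3,.66,-.2,.3))
go(.548,.108,.028,-.0645)
E
```

```text
jar px [168. 108.] z 0.057 centre [650.9 228.9] dia 50.7 mean [645.5 227.3  57.3]
jar px [321. 211.] z 0.057 centre [546.4 107.9] dia 50.0 mean [547.6 107.8  57.2]
jar px [440. 204.] z 0.052 centre [545.5  -2.1] dia 42.5 mean [546.7  -0.8  52.1]
jar px [549. 206.] z 0.052 centre [ 537.4 -102.9] dia 42.8 mean [ 538.7 -100.6   51.8]
jar px [195. 233.] z 0.071 centre [535.7 223.5] dia 36.5 mean [537.2 222.1  71. ]
jar px [531. 280.] z 0.048 centre [ 456.3 -100. ] dia 35.5 mean [460.4 -97.   47.9]
jar px [337. 304.] z 0.062 centre [442.1  98.1] dia 36.5 mean [452.3  97.6  63.7]
turn [-0. -0. -0.] shift cm [0.07 0.2  8.85]
```

move_arm(
  deltas=[0,0,0,-0.1,0.15,4,-0.9,0,0,0,-0.1,0.15,7,-0.9,0,0,0,-0.1,0.15,8.8,-0.9,0,0,0,-0.1,0.15,8.8,-0.9,0,0,0,-0.1,0.15,8.8,-0.2,0,0,0,-0.1,0.15,8.8,0.2,0,0,0,-0.1,0.15,8.8,0.3,0,0,0,-0.1,0.15,8.8,0.4],
)

```text
time: 9.65
tool_pos: [0.5475, 0.1073, 0.0299]
ee_rot: [-3.141, -0.002, -0.067]
wrist_force: [-0.2, 0.5, 0.5]
width: 0.0608
finger_force: 0.0
```

move_arm(
  deltas=[0,0,0,0,0,0,0.6,0,0,0,0,0,0,0.6,0,0,0,0,0,-1,0.6,0,0,0,0,0,-4,0.6,0,0,0,0,0,-8,0.6,0,0,0,0,0,-11,0.6,0,0,0,0,0,-11,0.6,0,0,0,0,0,-11,0.6],
)

```text
time: 10.45
tool_pos: [0.5468, 0.1071, 0.139]
ee_rot: [-3.141, -0.001, -0.067]
wrist_force: [0.1, -0.0, -0.7]
width: 0.0511
finger_force: 30.0
```

```bash
python3 - <<'E'
from h import *
s=snap('wrist')
go(.470,.228,.032,-.0645)
E
```

```text
turn [ 0.     0.002 -0.003] shift cm [ -8.36 -11.57  10.54]
```

move_arm(
  deltas=[0,0,0,-3,-4,0,0.6,0,0,0,-6,-8,0,0.6,0,0,0,-8.35,-11.55,0,0.6,0,0,0,-8.35,-11.55,3,0.6,0,0,0,-8.35,-11.55,6,0.6,0,0,0,-8.35,-11.55,7,0.6,0,0,0,-8.35,-11.55,7,0.6,0,0,0,-8.35,-11.55,7,0.6],
)

```text
time: 11.3
tool_pos: [0.4713, 0.2277, 0.0685]
ee_rot: [3.142, 0.0, -0.068]
wrist_force: [0.2, 0.2, -0.6]
width: 0.0507
finger_force: 30.0
```

```bash
python3 - <<'E'
from h import *
snap('wrist'); s=snap('wrist'); p=cloud(s)
for c,q in comps(p,.015,.034,(.30,.62,.15,.30),100): print(c.round(),rect(q),len(q),(q.mean(0)*1000).round(1))
go(.470,.228,.032,-.0645)
E
```

```text
[317. 154.] (array([516. , 225.5]), array([ 70.3, 109.6]), 86.3) 3093 [525.8 225.1  26.2]
[320. 302.] (array([398.1, 232.8]), array([70.4, 51.6]), 87.3) 668 [390.  232.1  23.9]
turn [-0.001 -0.002 -0.003] shift cm [-0.24  0.02  3.8 ]
```

move_arm(
  deltas=[0,0,0,-0.1,0,1.5,0.6,0,0,0,-0.1,0,2.5,0.6,0,0,0,-0.1,0,3.3,0.6,0,0,0,-0.1,0,3.75,0.6,0,0,0,-0.1,0,3.75,0.6,0,0,0,-0.1,0,3.75,0.6,0,0,0,-0.1,0,3.75,-0.3,0,0,0,-0.1,0,3.75,-0.5],
)

```text
time: 12.2
tool_pos: [0.4706, 0.2282, 0.0315]
ee_rot: [-3.141, -0.001, -0.067]
wrist_force: [-0.2, -1.2, -0.2]
width: 0.0636
finger_force: 0.0
```

move_arm(
  deltas=[0,0,0,0,0,0,-0.5,0,0,0,0,0,0,-0.5,0,0,0,0,0,-2,-0.5,0,0,0,0,0,-5,-0.5,0,0,0,0,0,-9,-0.5,0,0,0,0,0,-9,-0.5,0,0,0,0,0,-9,-0.5,0,0,0,0,0,-9,-0.5],
)

```text
time: 13.0
tool_pos: [0.4692, 0.2277, 0.1195]
ee_rot: [3.141, 0.002, -0.067]
wrist_force: [0.5, -0.0, -0.1]
width: 0.0704
finger_force: 0.0
```

```bash
python3 - <<'E'
from h import *
snap('wrist'); s=snap('wrist'); jars(cloud(s),(.3,.7,.1,.3))
jars(cloud(snap('top')),(.3,.72,-.15,.2))
go(.5457,-.0017,.110,-.0645)
E
```

```text
jar px [301.   8.] z 0.057 centre [636.5 229.6] dia 39.8 mean [631.1 229.7  56.8]
jar px [318. 137.] z 0.071 centre [535.8 223.3] dia 35.8 mean [536.2 223.3  71.4]
jar px [317. 210.] z 0.061 centre [469.4 228.7] dia 49.8 mean [470.7 228.6  61.2]
jar px [450. 232.] z 0.067 centre [439.1 101.2] dia 34.6 mean [440.7 107.4  66.6]
jar px [322. 195.] z 0.052 centre [548.1  -1.1] dia 41.5 mean [547.9  -1.3  51.4]
jar px [363. 199.] z 0.052 centre [ 540.4 -102. ] dia 41.3 mean [ 540.2 -102.    51.5]
jar px [363. 239.] z 0.057 centre [ 440.5 -103.3] dia 49.8 mean [ 440.5 -103.3   56.3]
jar px [280. 238.] z 0.066 centre [441.2  98.4] dia 36.2 mean [441.6  98.   66.1]
jar px [322. 241.] z 0.067 centre [435.3  -3.9] dia 34.9 mean [435.4  -3.9  66.2]
turn [ 0.001  0.003 -0.003] shift cm [ 9.19 22.36  0.91]
```

Wide jar W1 is seated, with its lid at z 0.061. Next is middle jar M1, which goes to the near pocket.

move_arm(
  deltas=[0,0,0,1.8,4.5,0,-0.9,0,0,0,3.6,9,0.9,-0.9,0,0,0,5.4,13.5,0.9,-0.9,0,0,0,7.2,18,0.9,-0.9,0,0,0,9.2,22.35,0.9,-0.9,0,0,0,9.2,22.35,0.9,-0.9,0,0,0,9.2,22.35,0.9,-0.9,0,0,0,9.2,22.35,0.9,-0.9],
)

```text
time: 13.95
tool_pos: [0.5461, -0.0003, 0.1112]
ee_rot: [-3.141, 0.002, -0.066]
wrist_force: [-0.0, 0.1, 0.1]
width: 0.089
finger_force: 0.0
```

```bash
python3 - <<'E'
from h import *
snap('wrist'); go(.5457,-.0017,.0275,-.0645)
E
```

```text
turn [-0.001  0.001 -0.001] shift cm [-0.03  0.19  8.39]
```

move_arm(
  deltas=[0,0,0,0,0.1,4,-0.9,0,0,0,0,0.1,7,-0.9,0,0,0,0,0.1,8.4,-0.9,0,0,0,0,0.1,8.4,-0.9,0,0,0,0,0.1,8.4,-0.2,0,0,0,0,0.1,8.4,0.2,0,0,0,0,0.1,8.4,0.5,0,0,0,0,0.1,8.4,0.8],
)

```text
time: 14.8
tool_pos: [0.5477, -0.0023, 0.0293]
ee_rot: [3.142, -0.002, -0.067]
wrist_force: [0.5, 0.1, 0.3]
width: 0.0607
finger_force: 0.0
```

move_arm(
  deltas=[0,0,0,0,0,0,0.8,0,0,0,0,0,0,0.8,0,0,0,0,0,0,0.8,0,0,0,0,0,-2,0.8,0,0,0,0,0,-6,0.8,0,0,0,0,0,-10,0.8,0,0,0,0,0,-11,0.8,0,0,0,0,0,-11,0.8],
)

```text
time: 15.6
tool_pos: [0.5481, -0.0023, 0.14]
ee_rot: [3.142, -0.005, -0.067]
wrist_force: [0.2, -1.5, -2.2]
width: 0.0422
finger_force: 30.0
```

```bash
python3 - <<'E'
from h import *
snap('wrist'); go(.405,.2325,.032,-.0645)
E
```

```text
turn [-0.    -0.    -0.003] shift cm [-15.71 -22.46  10.56]
```

move_arm(
  deltas=[0,0,0,-2.6,-3.7,0,0.8,0,0,0,-5.2,-7.5,0,0.8,0,0,0,-7.9,-11.2,0,0.8,0,0,0,-10.5,-15,0,0.8,0,0,0,-13.1,-18.7,0,0.8,0,0,0,-15.7,-22.45,0,0.8,0,0,0,-15.7,-22.45,3,0.8,0,0,0,-15.7,-22.45,6.5,0.8],
)

```text
time: 16.45
tool_pos: [0.4039, 0.2337, 0.071]
ee_rot: [3.142, 0.0, -0.063]
wrist_force: [-0.5, -0.7, -1.8]
width: 0.0428
finger_force: 30.0
```

```bash
python3 - <<'E'
from h import *
snap('wrist');snap('wrist'); go(.405,.2325,.032,-.0645)
E
```

```text
turn [ 0.007  0.015 -0.001] shift cm [ 0.64 -0.28  3.3 ]
```

```bash
python3 - <<'E'
from h import *
for _ in range(3):
    snap('wrist'); o=robot.get_obs(); print(o['tool_pos'],o['ee_rot'],o['wrist_force'],o['qvel'].round(3),o['width'],o['finger_force'])
s=snap('wrist'); save(s,'w4.png'); p=cloud(s)
for c,q in comps(p,.015,.034,(.30,.62,.15,.30),100): print(c.round(),rect(q),len(q),(q.mean(0)*1000).round(1))
go(.405,.2325,.032,-.0645)
E
```

```text
[0.40134405 0.23094756 0.06825448] [ 3.1367257   0.00982238 -0.06678641] [ 0.90917461  0.24356317 -0.5791632 ] [-0.013 -0.034 -0.092 -0.     0.005 -0.   ] 0.04256952924317519 29.99963059904985
[0.40354316 0.2315883  0.07083087] [ 3.1392328   0.00486413 -0.06732138] [ 0.56814293 -0.24600974 -0.32876039] [-0.01  -0.028 -0.067 -0.    -0.004  0.001] 0.042247783961421856 29.999595482368022
[0.40506977 0.23205482 0.0726665 ] [ 3.14107119e+00  1.25133191e-03 -6.77294981e-02] [ 0.4994907  -0.21233446 -0.18682854] [-0.006 -0.021 -0.042  0.002 -0.003  0.003] 0.04236202011708334 29.999483266146854
[317. 111.] (array([479.3, 227.8]), array([ 70.4, 176.6]), 86.4) 4515 [489.3 227.3  25.9]
[318.  73.] (array([521.7, 224.8]), array([33.4,  9.9]), 83.3) 134 [519.2 224.5  25. ]
[397. 254.] (array([361.7, 162.7]), array([19.5, 25.4]), 0.2) 564 [363.6 162.8  20. ]
turn [-0.001 -0.001 -0.003] shift cm [-0.11 -0.01  4.18]
```

View pics/w4.png

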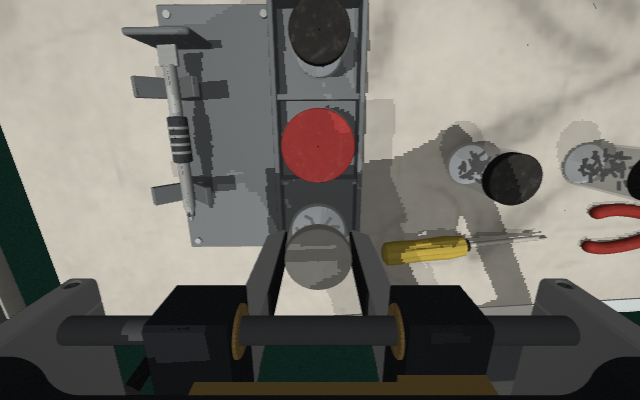

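move_arm(
  deltas=[0,0,0,0,0,1.5,0.8,0,0,0,0,0,2.8,0.8,0,0,0,0,0,3.6,0.8,0,0,0,0,0,4.15,0.8,0,0,0,0,0,4.15,0.8,0,0,0,0,0,4.15,0.8,0,0,0,0,0,4.15,-0.2,0,0,0,0,0,4.15,-0.3],
)

```text
time: 17.55
tool_pos: [0.4054, 0.2324, 0.0316]
ee_rot: [-3.141, -0.0, -0.067]
wrist_force: [0.2, 0.6, -0.9]
width: 0.0555
finger_force: 0.0
```

move_arm(
  deltas=[0,0,0,0,0,0,-0.4,0,0,0,0,0,0,-0.4,0,0,0,0,0,-2,-0.4,0,0,0,0,0,-5,-0.4,0,0,0,0,0,-9,-0.4,0,0,0,0,0,-9,-0.4,0,0,0,0,0,-9,-0.4,0,0,0,0,0,-9,-0.4],
)

```text
time: 18.35
tool_pos: [0.4044, 0.232, 0.1202]
ee_rot: [3.141, 0.002, -0.067]
wrist_force: [0.7, -0.0, -0.9]
width: 0.0659
finger_force: 0.0
```

```bash
python3 - <<'E'
from h import *
snap('wrist'); s=snap('wrist'); jars(cloud(s),(.3,.7,.1,.3))
jars(cloud(snap('top')),(.3,.72,-.15,.2))
go(.439,.0977,.125,1.627)
print(robot.get_obs()['tool_pos'])
E
```

```text
jar px [318.  49.] z 0.072 centre [535.8 223.2] dia 35.8 mean [535.8 223.2  71.4]
jar px [317. 138.] z 0.061 centre [469.3 228.7] dia 49.6 mean [470.  228.6  61.4]
jar px [460. 163.] z 0.067 centre [438.8 100.7] dia 35.0 mean [439.9 107.4  66.8]
jar px [317. 209.] z 0.056 centre [404.1 233.1] dia 42.3 mean [405.4 233.1  56.2]
jar px [363. 199.] z 0.052 centre [ 540.5 -102.2] dia 41.7 mean [ 540.3 -102.    51.2]
jar px [363. 239.] z 0.056 centre [ 440.3 -103.4] dia 50.0 mean [ 440.5 -103.4   56.1]
jar px [280. 238.] z 0.067 centre [441.5  98.4] dia 35.5 mean [441.6  98.3  66.4]
jar px [322. 241.] z 0.067 centre [435.7  -4.2] dia 35.6 mean [435.4  -3.9  66.1]
turn [-1.000e-03  3.000e-03 -1.694e+00] shift cm [ 4.37 13.16 -0.51]
[0.4042383  0.23196673 0.11981529]
```

The caddy is complete and the jars are seated. Next is wide jar W2, which goes to rack place 1.

move_arm(
  deltas=[0,0,-0.14,0.7,4.2,0,-0.9,0,0,-0.28,1.4,8.4,0,-0.9,0,0,-0.42,2.1,12.6,0,-0.9,0,0,-0.56,2.8,16.8,0,-0.9,0,0,-0.7,3.5,21,0,-0.9,0,0,-0.84,4.2,25.2,0,-0.9,0,0,-0.98,4.9,29.4,0,-0.9,0,0,-1.12,5.6,33.3,0,-0.9],
)

```text
time: 19.3
tool_pos: [0.4376, -0.0968, 0.1206]
ee_rot: [-3.14, 0.0, 0.957]
wrist_force: [0.5, 0.6, 0.5]
width: 0.0894
finger_force: 0.0
```

```bash
python3 - <<'E'
from h import *
go(.438,-.104,.11,1.627)
E
```

```text
turn [-0.001 -0.    -0.67 ] shift cm [-0.56  0.45  1.06]
```

move_arm(
  deltas=[0,0,-0.14,0,0,0,-0.9,0,0,-0.28,0,0,1,-0.9,0,0,-0.42,0,0,1,-0.9,0,0,-0.575,0,0,1,-0.9,0,0,-0.575,0,0,1,-0.9,0,0,-0.575,0,0,1,-0.9],
)

```text
time: 19.9
tool_pos: [0.4379, -0.0952, 0.1108]
ee_rot: [-3.14, -0.0, 1.524]
wrist_force: [0.5, -0.7, -0.4]
width: 0.0893
finger_force: 0.0
```

```bash
python3 - <<'E'
from h import *
snap('wrist');s=snap('wrist'); jars(cloud(s),(.3,.7,-.2,.05)); o=robot.get_obs(); print(o['tool_pos'],o['ee_rot'])
go(.438,-.104,.028,1.627)
E
```

```text
jar px [305. 107.] z 0.067 centre [432.3  -4.6] dia 35.8 mean [432.4  -4.4  67.4]
jar px [427. 216.] z 0.053 centre [ 537.2 -103. ] dia 42.3 mean [ 536.1 -101.9   52.3]
jar px [318. 222.] z 0.057 centre [ 436.9 -104.6] dia 50.6 mean [ 437.3 -103.    57.3]
[ 0.43810287 -0.09527841  0.11116017] [-3.14106920e+00 -2.67665185e-04  1.52507908e+00]
turn [-0.001 -0.    -0.102] shift cm [-0.87  0.03  8.32]
```

move_arm(
  deltas=[0,0,-0.1,-0.9,0,0,-0.9,0,0,-0.1,-0.9,0,3.5,-0.9,0,0,-0.1,-0.9,0,7,-0.9,0,0,-0.1,-0.9,0,8.3,-0.9,0,0,-0.1,-0.9,0,8.3,-0.9,0,0,-0.1,-0.9,0,8.3,-0.2,0,0,-0.1,-0.9,0,8.3,0.2,0,0,-0.1,-0.9,0,8.3,0.5],
)

```text
time: 20.8
tool_pos: [0.4392, -0.1048, 0.0303]
ee_rot: [3.138, 0.001, 1.627]
wrist_force: [-0.3, 0.1, 0.3]
width: 0.0685
finger_force: 0.0
```

move_arm(
  deltas=[0,0,0,0,0,0,0.6,0,0,0,0,0,0,0.6,0,0,0,0,0,0,0.6,0,0,0,0,0,-2,0.6,0,0,0,0,0,-6,0.6,0,0,0,0,0,-10,0.6,0,0,0,0,0,-12,0.6,0,0,0,0,0,-12,0.6],
)

```text
time: 21.6
tool_pos: [0.44, -0.1052, 0.1521]
ee_rot: [3.134, 0.003, 1.627]
wrist_force: [-0.2, 0.5, -0.8]
width: 0.0504
finger_force: 30.0
```

```bash
python3 - <<'E'
from h import *
snap('wrist'); o=robot.get_obs(); print(o['tool_pos'],o['width'],o['finger_force']);go(.6698,.1235,.12,1.627)
E
```

```text
[ 0.43861478 -0.10466845  0.14951321] 0.05060650651859276 29.994306583539583
turn [0.003 0.001 0.   ] shift cm [21.48 24.36  2.99]
```

move_arm(
  deltas=[0,0,0,2.8,3.2,0,0.6,0,0,0,5.9,6.7,0,0.6,0,0,0,9,10.2,0,0.6,0,0,0,12.2,13.8,0,0.6,0,0,0,15.3,17.4,0,0.6,0,0,0,18.5,21,0,0.6,0,0,0,21.5,24.35,0,0.6,0,0,0,21.5,24.35,3,0.6],
)

```text
time: 22.45
tool_pos: [0.6734, 0.1288, 0.1185]
ee_rot: [3.135, -0.002, 1.632]
wrist_force: [-0.5, -1.4, -0.9]
width: 0.0506
finger_force: 30.0
```

```bash
python3 - <<'E'
from h import *
for _ in range(6): snap('wrist')
s=snap('wrist'); p=cloud(s); print(s['obs']['tool_pos'],s['obs']['qvel'].round(3))
for c,q in comps(p,.012,.034,(.60,.75,-.25,.2),15): print(c.round(),rect(q),len(q),(q.mean(0)*1000).round(1))
for c,q in comps(p,.0022,.012,(.60,.75,-.25,.2),100): print('board',c.round(),rect(q),len(q))
save(s,'w5.png')
go(.6698,.1235,.032,1.627)
E
```

```text
[0.66842148 0.12317259 0.11875399] [-0.004 -0.023 -0.021 -0.    -0.    -0.   ]
[318. 170.] (array([667.5, 156.4]), array([75.1,  2.4]), 3.1) 420 [666.9 156.8  24.1]
[287. 288.] (array([641.4,  23.6]), array([10. ,  3.1]), 3.1) 37 [640.1  23.4  26.2]
[349. 288.] (array([706.7,  27.3]), array([10.8,  3.9]), 4.7) 43 [707.8  27.   26.3]
[318. 376.] (array([ 681. , -106.6]), array([77.1,  2.9]), 3.5) 679 [ 681.2 -106.2   20.5]
board [316. 166.] (array([667.2, 157.1]), array([78.8,  4. ]), 3.1) 227
board [319. 190.] (array([669.6, 116.6]), array([82.3, 67.9]), 3.2) 2402
board [318. 304.] (array([675.8,  -9.4]), array([81.4, 34.5]), 3.1) 1353
board [318. 358.] (array([681.1, -97.4]), array([81.5, 47.4]), 3.4) 1522
board [361. 377.] (array([ 738.5, -124. ]), array([27.1, 14. ]), 18.1) 176
turn [ 0.002 -0.    -0.001] shift cm [0.03 0.08 8.78]
```

View pics/w5.png

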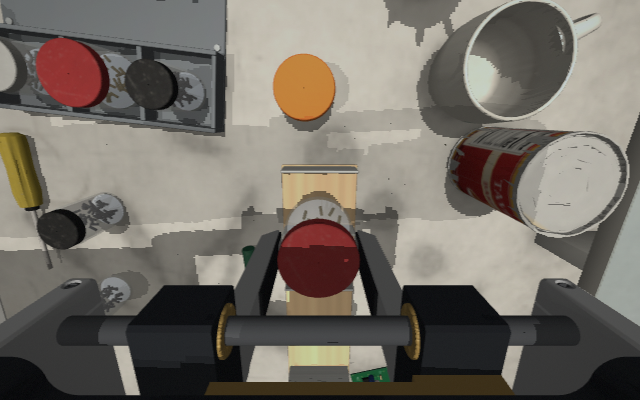

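move_arm(
  deltas=[0,0,0,0.05,0.05,3,0.6,0,0,0,0.05,0.05,5,0.6,0,0,0,0.05,0.05,6.5,0.6,0,0,0,0.05,0.05,7.7,0.6,0,0,0,0.05,0.05,8.4,0.6,0,0,0,0.05,0.05,8.7,0.6,0,0,0,0.05,0.05,8.7,0.6,0,0,0,0.05,0.05,8.7,0.6],
)

```text
time: 23.6
tool_pos: [0.6699, 0.1244, 0.0331]
ee_rot: [3.14, 0.0, 1.627]
wrist_force: [-1.3, 0.4, 4.0]
width: 0.0504
finger_force: 30.0
```

move_arm(
  deltas=[0,0,0,0,0,0,0,0,0,0,0,0,0,-0.5,0,0,0,0,0,0,-0.5,0,0,0,0,0,0,-0.5,0,0,0,0,0,-3,-0.5,0,0,0,0,0,-7,-0.5,0,0,0,0,0,-9,-0.5,0,0,0,0,0,-9,-0.5],
)

```text
time: 24.4
tool_pos: [0.672, 0.1249, 0.1264]
ee_rot: [3.132, -0.001, 1.627]
wrist_force: [0.6, 0.1, 0.0]
width: 0.0705
finger_force: 0.0
```

```bash
python3 - <<'E'
from h import *
snap('wrist'); s=snap('wrist'); jars(cloud(s),(.62,.75,-.1,.18))
jars(cloud(snap('top')),(.3,.72,-.15,.3))
o=robot.get_obs(); print(o['tool_pos'],o['ee_rot']); go(.439,.0977,.12,1.627)
E
```

```text
jar px [317. 210.] z 0.061 centre [669.4 124.5] dia 50.3 mean [669.6 125.7  61.3]
jar px [230. 151.] z 0.057 centre [654.4 229.8] dia 51.9 mean [653.5 226.6  56.7]
jar px [363. 199.] z 0.052 centre [ 540.6 -102.4] dia 41.9 mean [ 540.2 -102.1   51.5]
jar px [285. 237.] z 0.067 centre [443.5  89.5] dia 29.0 mean [443.9  86.7  66.8]
jar px [322. 241.] z 0.066 centre [435.7  -4.1] dia 35.5 mean [435.4  -3.9  66. ]
[0.66845613 0.12443096 0.11933768] [-3.13858266e+00  4.13997067e-05  1.62705923e+00]
turn [-0.003  0.     0.   ] shift cm [ -1.38 -23.06   0.  ]
```

W2 stands at rack place 1. Next is slim jar S1, which goes to place 2.

move_arm(
  deltas=[0,0,0,-0.2,-4.5,0,-0.7,0,0,0,-0.5,-9,0,-0.7,0,0,0,-0.8,-13.5,0,-0.7,0,0,0,-1.1,-18,0,-0.7,0,0,0,-1.4,-23.05,0,-0.7,0,0,0,-1.4,-23.05,0,-0.7,0,0,0,-1.4,-23.05,2,-0.7,0,0,0,-1.4,-23.05,2,-0.7],
)

```text
time: 25.35
tool_pos: [0.4375, 0.0973, 0.0978]
ee_rot: [-3.135, 0.0, 1.627]
wrist_force: [-0.5, -0.3, -0.7]
width: 0.0797
finger_force: 0.0
```

```bash
python3 - <<'E'
from h import *
snap('wrist'); s=snap('wrist'); jars(cloud(s),(.3,.6,-.05,.18))
o=robot.get_obs(); print(o['tool_pos']); go(.439,.0977,.03,1.627)
E
```

```text
jar px [318. 220.] z 0.067 centre [438.2  97.3] dia 36.2 mean [438.2  98.5  67.2]
jar px [306. 306.] z 0.056 centre [432.    1.7] dia 36.8 mean [431.5  10.9  57.9]
[0.4396587  0.09753485 0.10024563]
turn [-0.003 -0.     0.   ] shift cm [ 0.02 -0.04  7.02]
```

move_arm(
  deltas=[0,0,0,0,0,3,-0.7,0,0,0,0,0,6,-0.7,0,0,0,0,0,7,-0.7,0,0,0,0,0,7,-0.7,0,0,0,0,0,7,0,0,0,0,0,0,7,0.4,0,0,0,0,0,7,0.9,0,0,0,0,0,7,0.9],
)

```text
time: 26.25
tool_pos: [0.4408, 0.0976, 0.0325]
ee_rot: [3.14, -0.0, 1.627]
wrist_force: [0.2, 0.5, 0.2]
width: 0.0511
finger_force: 0.0
```

move_arm(
  deltas=[0,0,0,0,0,0,0.9,0,0,0,0,0,0,0.9,0,0,0,0,0,0,0.9,0,0,0,0,0,-2,0.9,0,0,0,0,0,-6,0.9,0,0,0,0,0,-10,0.9,0,0,0,0,0,-12,0.9,0,0,0,0,0,-12,0.9],
)

```text
time: 27.05
tool_pos: [0.4423, 0.0978, 0.1551]
ee_rot: [3.134, -0.0, 1.627]
wrist_force: [-0.6, -0.6, -2.0]
width: 0.0374
finger_force: 30.0
```

```bash
python3 - <<'E'
from h import *
snap('wrist'); o=robot.get_obs(); print(o['tool_pos'],o['width'],o['finger_force']);go(.6726,.058,.12,1.627)
E
```

```text
[0.44085456 0.09764508 0.15247089] 0.03721676142775987 29.952039106283337
turn [ 0.003 -0.     0.   ] shift cm [-5.26 22.9   3.32]
```

move_arm(
  deltas=[0,0,0,-1,4.5,0,0.9,0,0,0,-2,9,0,0.9,0,0,0,-3,13.5,0,0.9,0,0,0,-4,18,0,0.9,0,0,0,-5.3,23,0,0.9,0,0,0,-5.3,23,3,0.9,0,0,0,-5.3,23,6,0.9,0,0,0,-5.3,23,7,0.9],
)

```text
time: 27.9
tool_pos: [0.6687, 0.0573, 0.0729]
ee_rot: [-3.128, -0.001, 1.627]
wrist_force: [-0.9, 0.2, -2.0]
width: 0.0371
finger_force: 30.0
```

```bash
python3 - <<'E'
from h import *
for _ in range(6): snap('wrist')
s=snap('wrist'); p=cloud(s); print(s['obs']['tool_pos'],s['obs']['qvel'].round(3))
go(.6726,.058,.035,1.627)
E
```

```text
[0.67353107 0.05774557 0.08388016] [-0.    -0.008 -0.009  0.     0.     0.001]
turn [0.004 0.    0.   ] shift cm [ 0.03 -0.13  4.92]
```

move_arm(
  deltas=[0,0,0,0,-0.1,2,0.9,0,0,0,0,-0.1,3.5,0.9,0,0,0,0,-0.1,4.5,0.9,0,0,0,0,-0.1,4.9,0.9,0,0,0,0,-0.1,4.9,0.9,0,0,0,0,-0.1,4.9,0.9,0,0,0,0,-0.1,4.9,0.5,0,0,0,0,-0.1,4.9,0],
)

```text
time: 29.05
tool_pos: [0.6721, 0.0576, 0.0341]
ee_rot: [3.14, 0.0, 1.627]
wrist_force: [0.6, -0.1, -1.0]
width: 0.0421
finger_force: 0.0
```

move_arm(
  deltas=[0,0,0,0,0,0,-0.3,0,0,0,0,0,0,-0.4,0,0,0,0,0,0,-0.4,0,0,0,0,0,-3,-0.5,0,0,0,0,0,-7,-0.5,0,0,0,0,0,-9,-0.5,0,0,0,0,0,-9,-0.5,0,0,0,0,0,-9,-0.5],
)

```text
time: 29.85
tool_pos: [0.6715, 0.0575, 0.1219]
ee_rot: [-3.141, -0.0, 1.627]
wrist_force: [-0.6, 0.9, -1.0]
width: 0.0705
finger_force: 0.0
```

```bash
python3 - <<'E'
from h import *
snap('wrist'); s=snap('wrist'); jars(cloud(s),(.62,.75,-.1,.18))
o=robot.get_obs(); print(o['tool_pos'],o['ee_rot']); go(.4328,-.0045,.10,1.627)
E
```

```text
jar px [321. 136.] z 0.061 centre [669.8 124.5] dia 49.7 mean [669.8 125.2  61.4]
jar px [318. 213.] z 0.071 centre [670.3  57.4] dia 35.8 mean [670.3  58.5  71.2]
[0.67033308 0.0575168  0.11970473] [-3.13721989e+00 -3.25873666e-04  1.62706232e+00]
turn [-0.004 -0.     0.   ] shift cm [ -4.86 -24.06   2.07]
```

S1 stands at rack place 2. Next is slim jar S2, which goes to place 3.

move_arm(
  deltas=[0,0,0,-0.9,-4.5,0,-0.7,0,0,0,-1.8,-9,0,-0.7,0,0,0,-2.7,-13.5,0,-0.7,0,0,0,-3.6,-18,0,-0.7,0,0,0,-4.3,-22,0,-0.7,0,0,0,-4.85,-24.1,2,-0.7,0,0,0,-4.85,-24.1,2,-0.7,0,0,0,-4.85,-24.1,2,-0.7],
)

```text
time: 30.75
tool_pos: [0.4332, -0.0043, 0.1013]
ee_rot: [-3.14, -0.001, 1.627]
wrist_force: [0.4, -0.5, -0.9]
width: 0.0797
finger_force: 0.0
```

```bash
python3 - <<'E'
from h import *
snap('wrist'); snap('wrist');s=snap('wrist'); jars(cloud(s),(.3,.6,-.05,.05))
o=robot.get_obs(); print(o['tool_pos']); go(.4328,-.0045,.03,1.627)
E
```

```text
jar px [314. 219.] z 0.067 centre [432.3  -4.6] dia 35.9 mean [432.1  -3.5  67.2]
[ 0.43529842 -0.00429365  0.10305803]
turn [ 0.001 -0.     0.001] shift cm [-0.01 -0.26  7.31]
```

move_arm(
  deltas=[0,0,0,0,-0.2,3,-0.7,0,0,0,0,-0.2,6,-0.7,0,0,0,0,-0.2,7.2,-0.7,0,0,0,0,-0.2,7.2,-0.7,0,0,0,0,-0.2,7.2,0,0,0,0,0,-0.2,7.2,0.4,0,0,0,0,-0.2,7.2,0.9,0,0,0,0,-0.2,7.2,0.9],
)

```text
time: 31.7
tool_pos: [0.4325, -0.0047, 0.0315]
ee_rot: [3.14, 0.0, 1.627]
wrist_force: [1.0, 0.5, 0.0]
width: 0.0513
finger_force: 0.0
```

move_arm(
  deltas=[0,0,0,0,0,0,0.9,0,0,0,0,0,0,0.9,0,0,0,0,0,0,0.9,0,0,0,0,0,-2,0.9,0,0,0,0,0,-6,0.9,0,0,0,0,0,-10,0.9,0,0,0,0,0,-12,0.9,0,0,0,0,0,-12,0.9],
)

```text
time: 32.5
tool_pos: [0.4339, -0.0049, 0.1541]
ee_rot: [3.134, 0.001, 1.627]
wrist_force: [0.3, 0.2, -1.5]
width: 0.0373
finger_force: 30.0
```

```bash
python3 - <<'E'
from h import *
for _ in range(4): snap('wrist')
o=robot.get_obs(); print(o['tool_pos'],o['width'],o['finger_force']);go(.676,-.008,.08,1.627)
E
```

```text
[ 0.430405   -0.00437303  0.14821318] 0.03727851683122283 29.97888974379748
turn [-0.004 -0.001  0.   ] shift cm [-1.75 24.53  6.72]
```

move_arm(
  deltas=[0,0,0,-0.3,4.5,0,0.9,0,0,0,-0.6,9,0,0.9,0,0,0,-0.9,13.5,0,0.9,0,0,0,-1.2,18,0,0.9,0,0,0,-1.6,22,0,0.9,0,0,0,-1.75,24.5,1,0.9,0,0,0,-1.75,24.5,4,0.9,0,0,0,-1.75,24.5,6,0.9],
)

```text
time: 33.5
tool_pos: [0.6761, -0.0081, 0.0851]
ee_rot: [-3.135, -0.001, 1.627]
wrist_force: [-0.7, 0.1, -1.1]
width: 0.037
finger_force: 30.0
```

```bash
python3 - <<'E'
from h import *
for _ in range(6): snap('wrist')
s=snap('wrist'); p=cloud(s); print(s['obs']['tool_pos'],s['obs']['qvel'].round(3))
go(.676,-.008,.0345,1.627)
E
```

```text
[ 0.67782982 -0.00829996  0.09163879] [ 0.    -0.016 -0.016 -0.001  0.    -0.   ]
turn [0.003 0.    0.   ] shift cm [ 0.05 -0.22  5.78]
```

move_arm(
  deltas=[0,0,0,0,-0.1,2,0.9,0,0,0,0,-0.1,4,0.9,0,0,0,0,-0.1,5.3,0.9,0,0,0,0,-0.1,5.65,0.9,0,0,0,0,-0.1,5.65,0.9,0,0,0,0,-0.1,5.65,0.9,0,0,0,0,-0.1,5.65,0.5,0,0,0,0,-0.1,5.65,0],
)

```text
time: 34.65
tool_pos: [0.6767, -0.0084, 0.0346]
ee_rot: [3.14, 0.0, 1.627]
wrist_force: [1.0, -0.1, -0.1]
width: 0.0423
finger_force: 0.0
```

move_arm(
  deltas=[0,0,0,0,0,0,-0.3,0,0,0,0,0,0,-0.4,0,0,0,0,0,0,-0.4,0,0,0,0,0,-3,-0.5,0,0,0,0,0,-7,-0.5,0,0,0,0,0,-9,-0.5,0,0,0,0,0,-9,-0.5,0,0,0,0,0,-9,-0.5],
)

```text
time: 35.45
tool_pos: [0.6762, -0.0083, 0.1236]
ee_rot: [3.142, -0.0, 1.627]
wrist_force: [-0.1, -0.5, -0.5]
width: 0.0706
finger_force: 0.0
```

```bash
python3 - <<'E'
from h import *
snap('wrist'); s=snap('wrist'); jars(cloud(s),(.62,.75,-.1,.18))
o=robot.get_obs(); print(o['tool_pos'],o['ee_rot']); go(.5376,-.1027,.10,1.627)
E
```

```text
jar px [320.  51.] z 0.061 centre [670.1 124.6] dia 50.0 mean [669.9 124.8  61.4]
jar px [316. 139.] z 0.072 centre [670.4  57.3] dia 35.8 mean [670.5  57.7  71.4]
jar px [319. 213.] z 0.071 centre [676.2  -8.7] dia 36.1 mean [676.4  -7.4  71.3]
[ 0.67503891 -0.00821261  0.1212841 ] [-3.13732355e+00 -7.23315809e-04  1.62700976e+00]
turn [-0.004 -0.001  0.   ] shift cm [ -8.66 -14.24   2.18]
```

S2 stands at rack place 3. Last is middle jar M2, which goes to place 4.

move_arm(
  deltas=[0,0,0,-2,-4,0,-0.8,0,0,0,-4,-8,0,-0.8,0,0,0,-6,-11.5,0,-0.8,0,0,0,-8,-14,0,-0.8,0,0,0,-8.65,-14.25,1,-0.8,0,0,0,-8.65,-14.25,2,-0.8,0,0,0,-8.65,-14.25,2,-0.8,0,0,0,-8.65,-14.25,2,-0.8],
)

```text
time: 36.35
tool_pos: [0.5391, -0.1017, 0.1025]
ee_rot: [-3.139, -0.001, 1.628]
wrist_force: [-0.3, -0.1, -0.0]
width: 0.0847
finger_force: 0.0
```

```bash
python3 - <<'E'
from h import *
snap('wrist'); snap('wrist');s=snap('wrist'); jars(cloud(s),(.3,.6,-.15,.05))
o=robot.get_obs(); print(o['tool_pos']); go(.5376,-.1027,.0275,1.627)
E
```

```text
jar px [315. 216.] z 0.052 centre [ 537.  -103.2] dia 41.9 mean [ 537.1 -101.9   52.3]
[ 0.53973016 -0.10205098  0.10401012]
turn [ 0.    -0.     0.001] shift cm [-0.05 -0.22  7.65]
```

move_arm(
  deltas=[0,0,0,-0.1,-0.2,3,-0.8,0,0,0,-0.1,-0.2,6,-0.8,0,0,0,-0.1,-0.2,7.6,-0.8,0,0,0,-0.1,-0.2,7.6,-0.8,0,0,0,-0.1,-0.2,7.6,0,0,0,0,-0.1,-0.2,7.6,0.4,0,0,0,-0.1,-0.2,7.6,0.8,0,0,0,-0.1,-0.2,7.6,0.8],
)

```text
time: 37.3
tool_pos: [0.5378, -0.104, 0.0293]
ee_rot: [3.139, 0.001, 1.627]
wrist_force: [0.5, 0.1, 0.4]
width: 0.0559
finger_force: 0.0
```

move_arm(
  deltas=[0,0,0,0,0,0,0.8,0,0,0,0,0,0,0.8,0,0,0,0,0,0,0.8,0,0,0,0,0,-2,0.8,0,0,0,0,0,-6,0.8,0,0,0,0,0,-10,0.8,0,0,0,0,0,-10,0.8,0,0,0,0,0,-10,0.8],
)

```text
time: 38.1
tool_pos: [0.5375, -0.104, 0.129]
ee_rot: [3.139, 0.001, 1.627]
wrist_force: [0.5, 0.3, -2.4]
width: 0.0425
finger_force: 30.0
```

```bash
python3 - <<'E'
from h import *
for _ in range(5): snap('wrist')
o=robot.get_obs(); print(o['tool_pos'],o['width'],o['finger_force']);go(.6795,-.074,.08,1.627)
E
```

```text
[ 0.53582345 -0.10346485  0.12583703] 0.04258777197434395 29.999476172961295
turn [-0.004 -0.001  0.   ] shift cm [ 2.13 14.53  4.53]
```

move_arm(
  deltas=[0,0,0,0.6,4,0,0.8,0,0,0,1.2,8,0,0.8,0,0,0,1.8,12,0,0.8,0,0,0,2.1,14.4,0,0.8,0,0,0,2.1,14.4,2,0.8,0,0,0,2.1,14.4,4,0.8,0,0,0,2.1,14.4,4.5,0.8,0,0,0,2.1,14.4,4.5,0.8],
)

```text
time: 39.15
tool_pos: [0.6782, -0.0745, 0.0804]
ee_rot: [-3.137, -0.001, 1.627]
wrist_force: [0.2, -0.3, -0.4]
width: 0.0424
finger_force: 30.0
```

```bash
python3 - <<'E'
from h import *
for _ in range(6): snap('wrist')
s=snap('wrist'); p=cloud(s); print(s['obs']['tool_pos'],s['obs']['qvel'].round(3))
go(.6795,-.074,.032,1.627)
E
```

```text
[ 0.68020421 -0.07493723  0.084598  ] [ 0.001  0.003  0.004  0.001  0.    -0.   ]
turn [ 0.002  0.    -0.   ] shift cm [ 0.09 -0.07  5.24]
```

move_arm(
  deltas=[0,0,0,0.1,-0.1,2,0.8,0,0,0,0.1,-0.1,4,0.8,0,0,0,0.1,-0.1,4.9,0.8,0,0,0,0.1,-0.1,5.2,0.8,0,0,0,0.1,-0.1,5.2,0.8,0,0,0,0.1,-0.1,5.2,0.8,0,0,0,0.1,-0.1,5.2,0.4,0,0,0,0.1,-0.1,5.2,0],
)

```text
time: 40.3
tool_pos: [0.6791, -0.0739, 0.0316]
ee_rot: [3.14, 0.0, 1.627]
wrist_force: [-0.2, -0.0, -0.6]
width: 0.0459
finger_force: 0.0
```

move_arm(
  deltas=[0,0,0,0,0,0,-0.3,0,0,0,0,0,0,-0.4,0,0,0,0,0,0,-0.4,0,0,0,0,0,-3,-0.5,0,0,0,0,0,-7,-0.5,0,0,0,0,0,-11,-0.5,0,0,0,0,0,-13,-0.5,0,0,0,0,0,-13,-0.5],
)

```text
time: 41.1
tool_pos: [0.6808, -0.0742, 0.1665]
ee_rot: [3.132, 0.002, 1.627]
wrist_force: [0.8, -0.2, 0.1]
width: 0.0705
finger_force: 0.0
```

move_arm(
  deltas=[0,0,0,-2,-4,0,-0.5,0,0,0,-4,-8,0,-0.5,0,0,0,-6,-12,0,-0.5,0,0,0,-8,-16,0,-0.5,0,0,0,-10,-20,0,-0.5,0,0,0,-12,-23,0,-0.5,0,0,0,-12,-23,0,-0.5,0,0,0,-12,-23,0,-0.5],
)

```text
time: 41.9
tool_pos: [0.4548, -0.2064, 0.1595]
ee_rot: [-3.14, -0.002, 1.625]
wrist_force: [-0.1, 0.1, -0.4]
width: 0.0707
finger_force: 0.0
```

```bash
python3 - <<'E'
from h import *
snap('wrist')
s=snap('top'); p=cloud(s); jars(p,(.38,.74,-.15,.3)); save(s,'top9.png')
for c,q in comps(p,.033,.05,(.38,.6,.28,.38)): print(c.round(),rect(q),len(q))
cv2.imwrite('pics/crop9.png',cv2.resize(s['image'][120:285,165:440,::-1],None,fx=2.9,fy=2.9,interpolation=cv2.INTER_CUBIC))
print(robot.get_obs()['tool_pos'])
E
```

```text
jar px [271. 144.] z 0.061 centre [673.3 125.7] dia 49.9 mean [672.6 125.5  60.8]
jar px [325. 141.] z 0.071 centre [679.7  -7.3] dia 35.4 mean [679.4  -7.4  70.9]
jar px [351. 141.] z 0.056 centre [682.2 -72.8] dia 42.2 mean [681.6 -72.2  55.5]
jar px [298. 143.] z 0.071 centre [674.5  58.3] dia 36.4 mean [673.3  58.5  70.7]
jar px [229. 151.] z 0.057 centre [654.1 229.3] dia 50.1 mean [653.5 228.8  56.6]
jar px [229. 197.] z 0.070 centre [538.2 224. ] dia 35.7 mean [538.1 223.6  69.8]
jar px [226. 224.] z 0.060 centre [472.4 229.3] dia 50.6 mean [472.  228.6  60.2]
jar px [224. 251.] z 0.056 centre [407.1 233.8] dia 42.5 mean [407.3 233.3  55.2]
[186. 216.] (array([489.5, 333.5]), array([ 46.5, 129.9]), 87.9) 408
[ 0.45594947 -0.20583332  0.15992056]
```

View pics/crop9.png

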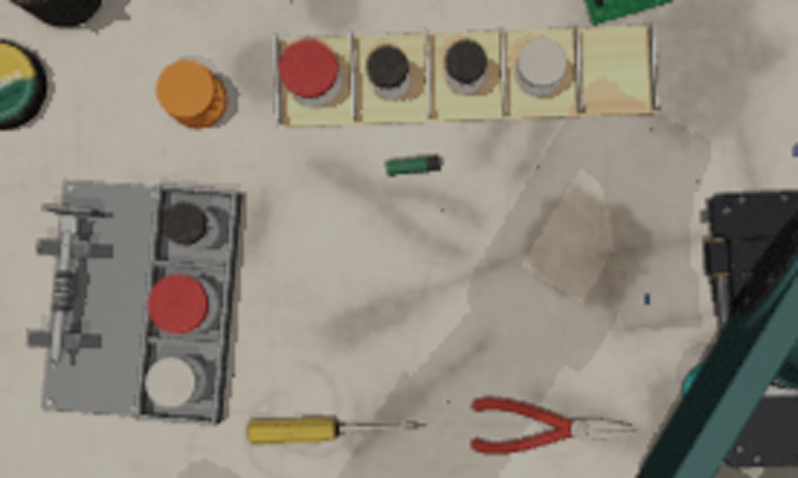

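```bash
python3 - <<'E'
from h import *
for nm,s in (('start',dict(np.load('t.npz'))),('now',snap('top'))):
    p=cloud(s); print(nm)
    for x in np.arange(.41,.56,.01):
        yc=.334-.0645*(x-.48); q=p[(abs(p[...,0]-x)<.005)&(abs(p[...,1]-yc)<.012)&(p[...,2]>.022)]
        if len(q): i=np.argsort(q[:,2])[-3:]; print('%.2f z %.3f y-yc %.1f mm'%(x,np.median(q[i,2]),1000*(np.median(q[i,1])-yc)),end='; ')
    print()
E
```

```text
start
0.41 z 0.033 y-yc -0.5 mm; 0.42 z 0.035 y-yc -5.1 mm; 0.43 z 0.036 y-yc -1.7 mm; 0.44 z 0.038 y-yc 10.6 mm; 0.45 z 0.037 y-yc -0.2 mm; 0.46 z 0.038 y-yc 0.5 mm; 0.47 z 0.040 y-yc 0.9 mm; 0.48 z 0.040 y-yc -0.4 mm; 0.49 z 0.039 y-yc -1.8 mm; 0.50 z 0.037 y-yc 0.2 mm; 0.51 z 0.037 y-yc -1.3 mm; 0.52 z 0.038 y-yc 11.6 mm; 0.53 z 0.036 y-yc 0.7 mm; 0.54 z 0.034 y-yc -0.4 mm; 0.55 z 0.046 y-yc -7.1 mm; 
now
0.42 z 0.033 y-yc -2.1 mm; 0.43 z 0.036 y-yc -1.7 mm; 0.44 z 0.038 y-yc 10.7 mm; 0.45 z 0.037 y-yc -0.2 mm; 0.46 z 0.037 y-yc -1.4 mm; 0.47 z 0.039 y-yc -1.1 mm; 0.48 z 0.039 y-yc -0.3 mm; 0.49 z 0.040 y-yc -2.0 mm; 0.50 z 0.039 y-yc 1.6 mm; 0.51 z 0.038 y-yc -1.6 mm; 0.52 z 0.038 y-yc 11.7 mm; 0.53 z 0.037 y-yc -1.1 mm; 0.54 z 0.036 y-yc -2.7 mm; 0.55 z 0.046 y-yc -7.1 mm;
```

The blade lies level in both notches, about 3 mm from its original lengthwise position, and all jars are placed. I'm handing the job in.

```bash
python3 -c "
from bench import robot; print(robot.close_job())"
```

```text
the job is handed in; nothing more can be done
None
```

I finished the job and handed it in, but `close_job()` returned no verdict: by my last camera check the caddy holds one jar of each size, the four leftover jars fill rack places 1–4 from the left, and the blade is turned with its cross point outward.

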